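# Lay out the soldering board

## Task

Lay out the soldering board with one place per tile, each thing upright in the middle of its tile: the tall charcoal lump goes in the back row between the flux pot and the reddish fire-brick shard that already stand there, the round brass tin in front of the flux pot (on the robot's side of it), and the small lidless card box, open side up, in front of the shard. Stand the loupe between the tin and the open card box, and set the small clear-lidded stone box squarely centred on top of the brass tin. Leave the flux pot and the shard where they are, and don't disturb the closed card box or the flat ridged charcoal block.

Things in the scene. Friction and masses are not known exactly. Their poses are not given: they have to be found in the camera images.
- board: soldering board fixed on the bench: six square grey fire tiles, 80 mm pitch, in two rows of three inside a flat steel frame, 178 x 258 mm over all, flat top 12 mm above the bench. Origin: centre of the underside; x points to the back row (away from the robot), y to the left, z up. Tile centres at x = +40 mm (back row) or -40 mm (front row), and y = +80 (left), 0 (middle) or -80 mm (right), 12 mm up
- flux_pot: squat round stone-coloured flux pot with crusted top, 53 mm across, 32 mm high, loose, standing on a back corner tile of the board (left or right). Origin: centre of its underside
- brick_shard: reddish-and-white piece of fire brick, 34 x 40 x 19 mm, loose, lying on the other back corner tile. Origin: centre of its underside
- charcoal_lump_center (a point): tall dark-brown charcoal lump, 36 (x) x 58 (y) x 32 (z) mm with rough sides; point at its centre, half-way up; z up
- brass_tin_center (a point): smooth round brass tin, 62 mm across, 23 mm high, lid fixed, flat top; point at its centre, half-way up; z up
- stone_box_center (a point): small white box with a clear lid that stays shut over a blue lining, 44 (x) x 42 (y) x 22 (z) mm; point at its centre, half-way up; z up
- open_box_center (a point): shallow white card box without a lid, 36 (x) x 48 (y) x 16 (z) mm, walls 2 mm; point at its centre, half-way up; z up
- loupe_center (a point): small black folding loupe standing on its base, 29 x 28 x 31 mm; point at its centre, half-way up; z up
- closed_box: bystander: closed white card box with opaque lid, 47 x 67 x 23 mm, loose. Origin: centre of its underside
- charcoal_ridged: bystander: flat ridged charcoal block, 33 x 46 x 13 mm, loose. Origin: centre of its underside

How it is judged:
By the outcome, as a careful person would: the job done as asked, in the order asked, and still so for the second after the job is handed in, with the robot touching nothing.
It also fails if it takes over 128 s, if anything falls off the work surface, if the arm or the gripper's body presses on something with over 40 N, if the wrist force passes 120 N, or if a joint passes its speed limit or range.

## Robot

A 6-joint arm with a two-finger parallel gripper is mounted at the origin on a cart in front of the work surface, level with it; the furniture and walls round the work are solid. World frame = base frame: x ahead of the robot, y to its left, z up, the work surface at z = 0. Lengths are in m, angles in rad, forces in N, time in s.
With the tool pointing down it reaches from about 0.375 to 0.9 m from the base axis. Payload 3.1 kg.
Tool frame: the origin (TCP) lies at the very end of the fingers, on their centre line; the grasp point (between the pads) lies robot.grasp_offset behind it (robot.grasp_offset is the distance from the TCP to the grasp point, in m); z points along the fingers, y is the direction in which the jaws open and shut (so a half turn about z gives the same grasp; the last joint's range is limited). The gripper opens to 87 mm and grips with 3 to 60 N. Pads are 19 mm wide; open, the fingers measure 117 mm over their backs; the gripper's body (75 mm by 190 mm) begins 51 mm behind the grasp point.
Start: joints at [1.067, 0.527, 1.433, -0, 1.181, -0.178], TCP at [0.2, 0.592, 0.223] pointing down, gripper open.
Joint ranges: [-3.08, 3.08], [-0.75, 2.2], [0.22, 2.44], [-1.43, 4.57], [0, 2.65], [-2.85, 2.85]. Speed limits (rad/s): [2.79, 2.79, 3.14, 3.14, 3.14, 3.14].

## Interface

Orientations are given as a unit quaternion [x, y, z, w].
In Python, from rig import robot gives the robot as it stands.
- The arm moves only by the tool drive_tool, never from a script. Its argument "targets" is one flat list of numbers, 6 for each row, row after row: the shift along the tool's x, y, z in cm, then the turn, a rotation vector about the tool's x, y, z in degrees. A call has 1 to 12 rows; each row is the pose to reach, as a shift and turn from the pose commanded when the call began, along the tool's axes at that moment; what a row does not reach only later rows make up. A row lasts 1/12 s, in which the tool goes at most 41.7 mm and 7.16 degrees, less where a joint would pass 70% of its speed; a pose out of reach is approached as far as the arm can. A call with a gripper value outside its range is refused whole. "grip" is the gripper command: -1 is fully open, 1 is shut, values between are in proportion, set as the call begins (left out, the last holds). The fingers move at their own pace and stop on an object; "squeeze" is the grip in N (left out, the last holds). Time passes only in rows, so rows that repeat a pose let the fingers close. It gives the time, the measured TCP pose, the force and the opening at its end, in the units of the state.
- robot.get_obs(): the state, without advancing time (a new reading comes with each control period).
- robot.camera(name): name is "side" or "top" or "wrist"; returns (picture, depth): 480x640x3 uint8, red, green, blue; 480x640 float32, m along the optical axis (not along the pixel's ray), 0 where there is no reading.
- robot.calibration(name): a dict with "mtx" (3x3 intrinsics, pixels), "distortion" ([k1, k2, p1, p2, k3] as OpenCV has them; the pictures are not rectified), "R" (3x3) and "t" (3): a world point X has camera coordinates R X + t; the wrist camera has in their place "hand_eye" (4x4, takes a point from camera to tool coordinates, whose origin is the TCP and whose axes are the flange's). Camera axes: x right, y down, z forward; pixel columns grow to the right and rows downward; lengths in m; the calibration is good to about 2 mm. A picture is of the moment at which its call begins: read the wrist's pose just before it. calibration takes no time and is no camera call.
- robot.hand_in(): hands the job in, once; it reports no verdict.
The state is a dict: "time": time; "q": joint angles; "joint_velocities": joint speeds; "joint_torque": joint torques, N m; "position": TCP position; "tool_rot": TCP orientation; "ft_force": force on the tool from outside, world axes, zero at the start; "moment": the same for the moment, N m; "grip_width": finger opening in m.
Only numpy, scipy, OpenCV 4.12 (cv2) and the standard library are available. Lean on these libraries where they do the work, as an engineer would, in place of code of your own. Each camera call takes 0.05 s, during which the arm holds its last target.

## Working session

There is one attempt and no reset: what is moved stays moved. The work goes in short steps, Python scripts to look and compute and a tool call to move; the robot and the scene stay as the last step left them, time stands still between calls to the robot, and variables do not carry over. Pictures are saved under pics/ and viewed, and the job is handed in when it is done.

Besides the shell and the picture viewer there is one more tool, called after "Emit:" by a JSON object that holds its "fn" and its "kwargs". drive_tool: Moves the arm, as the interface text tells. Its arguments: {"type":"object","properties":{"targets":{"type":"array","items":{"type":"number"}},"grip":{"type":"number"},"squeeze":{"type":"number"}},"required":["targets"]}

```bash
ls; mkdir -p pics
python3 - <<'E'
from rig import robot
import cv2,numpy as np
print(robot.get_obs()); print(robot.grasp_offset)
for n in ["side","top","wrist"]:
    p,d=robot.camera(n); cv2.imwrite(f"pics/{n}0.png",p[:,:,::-1]); np.save(f"pics/{n}0_d.npy",d)
    print(n,robot.calibration(n))
E
```

```text
pics
{'time': 0.0, 'q': array([ 1.06650285e+00,  5.28489384e-01,  1.43391168e+00, -2.33415413e-05,
        1.18140759e+00, -1.78518884e-01]), 'joint_velocities': array([-0.00066717, -0.00143879,  0.00177014, -0.00104589,  0.00100504,
        0.00031331]), 'joint_torque': array([ 4.80069248e-04, -4.40052903e+01, -1.76587987e+01,  6.33714627e-02,
        5.82170917e-02, -1.47554606e-04]), 'position': array([0.19965066, 0.59146787, 0.2215544 ]), 'tool_rot': array([ 1.62163475e-01,  9.86763284e-01, -1.04766340e-03, -3.60802333e-04]), 'ft_force': array([-0.10376373, -0.22276197,  0.16116519]), 'moment': array([-0.05279914,  0.03590444, -0.00471431]), 'grip_width': 0.08678242797520584}
0.0187
side {'mtx': array([[612.57506639,   0.        , 325.99094057],
       [  0.        , 612.57506639, 240.49850628],
       [  0.        ,   0.        ,   1.        ]]), 'distortion': array([-0.20825136,  0.        ,  0.        ,  0.        ,  0.        ]), 'R': array([[-0.85727566, -0.51484951,  0.00290218],
       [-0.18387562,  0.30089637, -0.93576233],
       [ 0.48090352, -0.80273991, -0.3526194 ]]
[... 419 characters left out ...]
.02775754, -0.00560594, -0.99959897]]), 't': array([0.14726363, 0.50635772, 1.0199045 ])}
wrist {'mtx': array([[349.4652011 ,   0.        , 327.90841441],
       [  0.        , 349.4652011 , 237.35747628],
       [  0.        ,   0.        ,   1.        ]]), 'distortion': array([-0.05446348,  0.        ,  0.        ,  0.        ,  0.        ]), 'hand_eye': array([[ 5.41720233e-04, -9.55278668e-01, -2.95706565e-01,
         8.18366771e-02],
       [ 9.99998988e-01,  9.06397995e-04, -1.09616431e-03,
        -9.73027154e-04],
       [ 1.31517022e-03, -2.95705672e-01,  9.55278193e-01,
        -1.62206797e-01],
       [ 0.00000000e+00,  0.00000000e+00,  0.00000000e+00,
         1.00000000e+00]])}
```

View pics/top0.png

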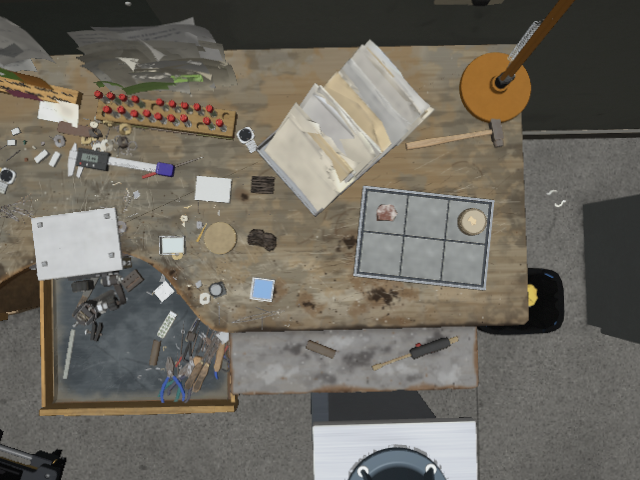

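View pics/side0.png

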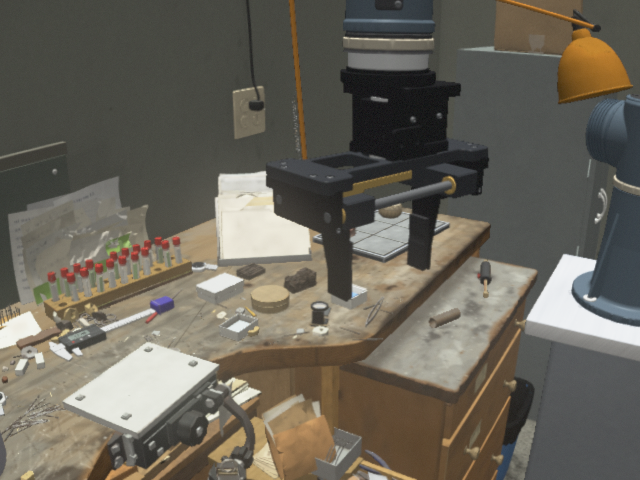

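View pics/wrist0.png

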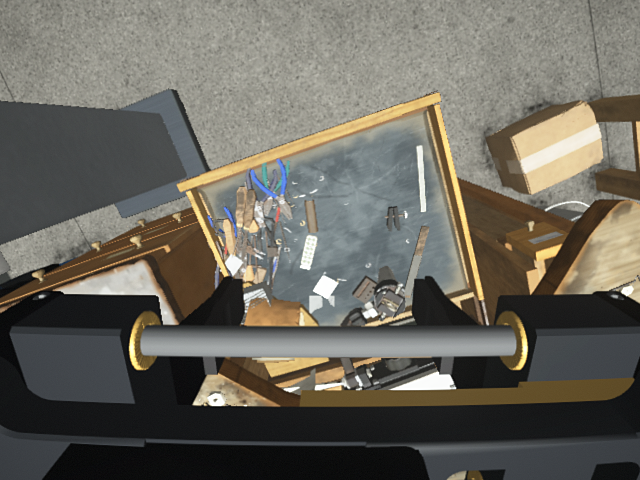

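```bash
cat > h.py <<'E'
from rig import robot
import cv2,numpy as np
from scipy.spatial.transform import Rotation as Ro
def und(n,uv):
    c=robot.calibration(n)
    return cv2.undistortPoints(np.array(uv,float).reshape(-1,1,2),c["mtx"],c["distortion"]).reshape(-1,2)
def cam(n,obs=None):
    "return C (center), Rwc"
    c=robot.calibration(n)
    if n!="wrist": return -c["R"].T@c["t"], c["R"].T
    T=np.eye(4);T[:3,:3]=Ro.from_quat(obs["tool_rot"]).as_matrix();T[:3,3]=obs["position"]
    M=T@c["hand_eye"]; return M[:3,3],M[:3,:3]
def plane(n,uv,z,obs=None):
    C,R=cam(n,obs); p=und(n,uv); d=np.c_[p,np.ones(len(p))]@R.T
    s=(z-C[2])/d[:,2]; return C+d*s[:,None]
def shot(n,tag):
    o=robot.get_obs(); p,d=robot.camera(n)
    cv2.imwrite(f"pics/{tag}.png",p[:,:,::-1]); np.savez(f"pics/{tag}.npz",p=p,d=d,pos=o["position"],q=o["tool_rot"]); return o,p,d
E
python3 - <<'E'
import cv2
im=cv2.imread('pics/top0.png')
cv2.imwrite('pics/t_obj.png',cv2.resize(im[170:310,150:290],None,fx=4.2,fy=4.2,interpolation=cv2.INTER_CUBIC))
cv2.imwrite('pics/t_board.png',cv2.resize(im[180:295,350:500],None,fx=5,fy=5,interpolation=cv2.INTER_CUBIC))
E
```

```text
(no output)
```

View pics/t_obj.png

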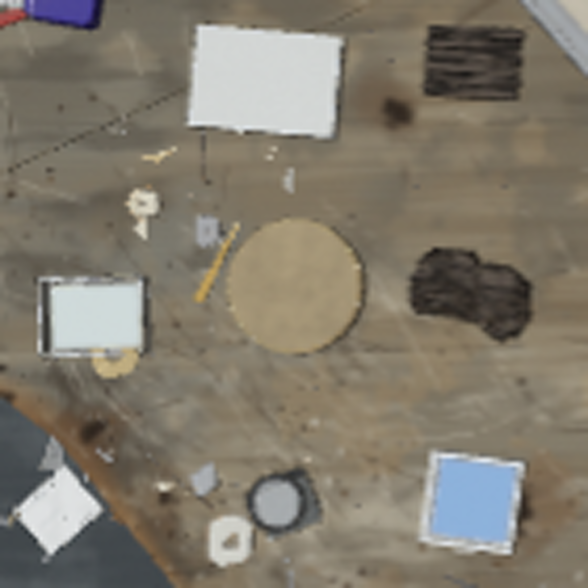

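View pics/t_board.png

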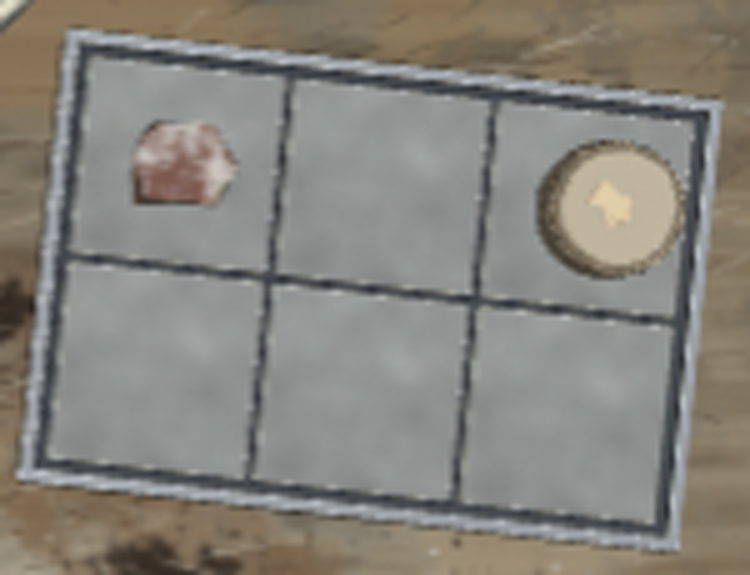

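```bash
cat > m1.py <<'E'
from h import *
im=cv2.imread('pics/top0.png')
f=lambda pts:[((a+.5)/5-.5+350,(b+.5)/5-.5+180) for a,b in pts]
P=plane("top",f([(65,30),(722,102),(680,550),(17,480)]),.012)
X=plane("top",f([(269,278),(475,299)]),.012)
print(P[:,:2].round(4),X[:,:2].round(4))
print("len",np.linalg.norm(P[0]-P[1]),np.linalg.norm(P[1]-P[2]),np.linalg.norm(X[0]-X[1]))
c=(P.mean(0)*.5+X.mean(0)*.5); 
yv=P[0]-P[1]+P[3]-P[2]; yaw=np.arctan2(-yv[0],yv[1]); yx=X[0]-X[1]
print("board",P.mean(0)[:2],X.mean(0)[:2],"yaw",np.degrees(yaw),np.degrees(np.arctan2(-yx[0],yx[1])))
hsv=cv2.cvtColor(im,cv2.COLOR_BGR2HSV)
def blob(name,roi,lo,hi,z,close=3):
    x0,y0,x1,y1=roi; m=cv2.inRange(hsv[y0:y1,x0:x1],lo,hi)
    m=cv2.morphologyEx(m,cv2.MORPH_CLOSE,np.ones((close,close)))
    cs,_=cv2.findContours(m,cv2.RETR_EXTERNAL,cv2.CHAIN_APPROX_NONE)
    k=max(cs,key=cv2.contourArea).reshape(-1,2)+[x0,y0]
    w=plane("top",k,z)[:,:2]
    r=cv2.minAreaRect((w*1000).astype(np.float32)); (cx,cy),rad=cv2.minEnclosingCircle((w*1000).astype(np.float32))
    print(name,"rect",np.round(r[0],1),np.round(r[1],1),round(r[2],1),"circ",round(cx,1),round(cy,1),round(rad,1))
blob("lump",(245,222,282,255),(0,0,0),(179,255,70),.028)
blob("tin",(200,218,240,260),(10,60,120),(30,255,255),.023)
blob("stone",(245,272,280,306),(95,60,120),(120,255,255),.022)
blob("open",(155,232,190,260),(0,0,150),(179,40,255),.016)
blob("loupe",(205,280,230,299),(0,0,0),(179,255,70),.025,5)
blob("closed",(190,170,235,208),(0,0,185),(179,40,255),.023)
blob("ridged",(247,172,280,198),(0,0,0),(179,255,80),.013)
blob("pot",(450,200,492,240),(10,30,120),(30,255,255),.042)
blob("shard",(372,200,402,225),(0,30,0),(15,255,255),.029)
E
python3 m1.py
```

```text
[[ 0.612   0.0515]
 [ 0.5779 -0.2033]
 [ 0.4047 -0.181 ]
 [ 0.4385  0.0747]] [[ 0.5139 -0.0248]
 [ 0.5038 -0.1044]]
len 0.2570532440149045 0.17459292482562697 0.08028788602797435
board [ 0.50827476 -0.06454592] [ 0.50884592 -0.06462074] yaw -7.561251257136045 -7.241142243275773
lump rect [512.7 246.5] [54.7 32.8] 71.1 circ 510.4 247.2 27.4
tin rect [516.1 328.4] [74.7 78.3] 88.6 circ 519.0 323.7 45.0
stone rect [418.3 249. ] [33.2 33.9] 80.5 circ 418.0 248.7 22.5
open rect [506.1 423.3] [46.5 34.6] 88.6 circ 507.1 423.3 28.4
loupe rect [427.1 328.1] [21.7 14. ] 36.7 circ 425.7 330.0 11.8
closed rect [611.  339.9] [65.9 47.5] 83.3 circ 611.6 340.2 38.6
ridged rect [618.2 245.3] [43.4 32.7] 85.0 circ 618.5 245.5 26.0
pot rect [ 536.4 -153.6] [48.7 47.1] 49.9 circ 536.5 -152.5 25.3
shard rect [557.4   8.9] [36.3 28.6] 88.6 circ 555.7 11.0 20.4
```

Emit:
{"fn": "drive_tool", "kwargs": {"targets": [-38.7,-20.9,-3.7,0,0,90,-38.7,-20.9,-3.7,0,0,90,-38.7,-20.9,-3.7,0,0,90,-38.7,-20.9,-3.7,0,0,90,-38.7,-20.9,-3.7,0,0,90,-38.7,-20.9,-3.7,0,0,90,-38.7,-20.9,-3.7,0,0,90,-38.7,-20.9,-3.7,0,0,90,-38.7,-20.9,-3.7,0,0,90,-38.7,-20.9,-3.7,0,0,90,-38.7,-20.9,-3.7,0,0,90,-38.7,-20.9,-3.7,0,0,90], "grip": -1}}

```text
time: 1.15
position: [0.5043, 0.2663, 0.2599]
tool_rot: [0.795, 0.607, 0.001, 0.002]
ft_force: [-0.9, 0.5, 0.2]
grip_width: 0.0871
```

Run:
```python
from h import *
o,p,d=shot("wrist","w1"); o=robot.get_obs(); print(o["time"],o["position"],o["tool_rot"],o["joint_velocities"].round(3))
```

```text
1.2 [0.50211352 0.26789659 0.25952568] [7.95845815e-01 6.05499112e-01 4.05836290e-04 3.14157094e-04] [ 0.054 -0.007  0.034  0.021  0.013 -0.294]
```

View pics/w1.png

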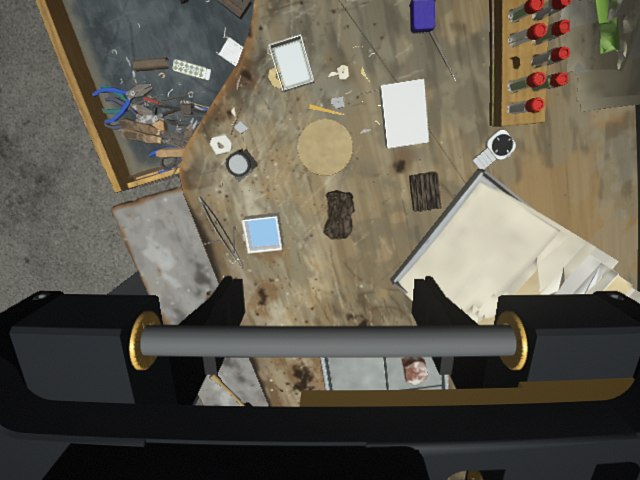

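```bash
cat > m2.py <<'E'
from h import *
o,p,d=shot("wrist","w2"); o2=robot.get_obs(); print(o2["time"],o2["position"],o2["tool_rot"],o2["joint_velocities"].round(3))
im=cv2.imread('pics/w2.png'); hsv=cv2.cvtColor(im,cv2.COLOR_BGR2HSV)
def blob(name,roi,lo,hi,z,close=3):
    x0,y0,x1,y1=roi; m=cv2.inRange(hsv[y0:y1,x0:x1],lo,hi)
    m=cv2.morphologyEx(m,cv2.MORPH_CLOSE,np.ones((close,close)))
    m=cv2.morphologyEx(m,cv2.MORPH_OPEN,np.ones((3,3)))
    cs,_=cv2.findContours(m,cv2.RETR_EXTERNAL,cv2.CHAIN_APPROX_NONE)
    k=max(cs,key=cv2.contourArea).reshape(-1,2)+[x0,y0]
    cv2.drawContours(im,[k.reshape(-1,1,2)],-1,(0,0,255),1)
    w=plane("wrist",k,z,o)[:,:2]
    r=cv2.minAreaRect((w*1000).astype(np.float32)); (cx,cy),rad=cv2.minEnclosingCircle((w*1000).astype(np.float32))
    print(name,"rect",np.round(r[0],1),np.round(r[1],1),round(r[2],1),"circ",round(cx,1),round(cy,1),round(rad,1))
blob("lump",(315,180,365,245),(0,0,0),(179,255,75),.028)
blob("tin",(290,112,360,182),(14,75,120),(28,255,255),.023,5)
blob("stone",(237,208,290,258),(95,60,120),(120,255,255),.022)
blob("stonew",(237,208,290,258),(85,0,180),(130,255,255),.022)
blob("open",(265,30,318,92),(60,0,150),(179,40,255),.016)
blob("loupe",(222,145,258,182),(0,0,0),(179,255,60),.028,9)
cv2.imwrite('pics/w2_c.png',cv2.resize(im[20:270,200:480],None,fx=2.4,fy=2.4,interpolation=cv2.INTER_CUBIC))
E
python3 m2.py
```

```text
1.25 [0.5005582  0.26896592 0.25926095] [ 7.92098995e-01  6.10392573e-01 -2.17510505e-04 -2.06688536e-04] [ 0.042 -0.007  0.023  0.006  0.006 -0.11 ]
lump rect [512.9 248.8] [57.2 31.5] 71.4 circ 512.5 249.1 29.0
tin rect [513.  325.4] [68.9 78.6] 75.9 circ 513.1 325.8 51.9
stone rect [420.3 250.4] [32.3 32.4] 81.2 circ 420.0 250.8 21.6
stonew rect [420.5 250.3] [34.  35.6] 81.0 circ 420.4 250.1 23.4
open rect [507.  417.4] [43.8 34.7] 89.0 circ 505.5 416.7 25.6
loupe rect [433. 338.] [13.5 25. ] 18.0 circ 431.0 337.4 12.6
```

View pics/w2_c.png

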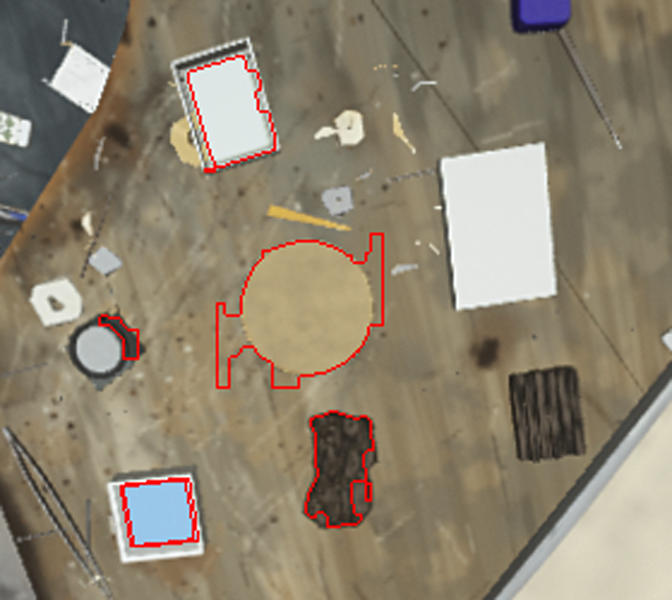

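Emit:
{"fn": "drive_tool", "kwargs": {"targets": [-1.8,1.84,3,0,0,4,-1.8,1.84,7,0,0,4,-1.8,1.84,11,0,0,4,-1.8,1.84,15,0,0,4,-1.8,1.84,19,0,0,4,-1.8,1.84,22.5,0,0,4,-1.8,1.84,24.5,0,0,4,-1.8,1.84,25.5,0,0,4,-1.8,1.84,25.5,0,0,4,-1.8,1.84,25.5,0,0,4,-1.8,1.84,25.5,0,0,4]}}

```text
time: 2.17
position: [0.5138, 0.2489, 0.0057]
tool_rot: [0.812, 0.584, 0.001, 0.0]
ft_force: [0.9, 0.4, -0.2]
grip_width: 0.0873
```

Emit:
{"fn": "drive_tool", "kwargs": {"targets": [0,0,0,0,0,0,0,0,0,0,0,0,0,0,0,0,0,0,0,0,0,0,0,0,0,0,0,0,0,0,0,0,0,0,0,0,0,0,0,0,0,0,0,0,0,0,0,0], "grip": 1, "squeeze": 15}}

```text
time: 2.83
position: [0.513, 0.2481, 0.0045]
tool_rot: [0.812, 0.583, -0.0, -0.0]
ft_force: [0.8, -0.3, -0.6]
grip_width: 0.0415
```

Emit:
{"fn": "drive_tool", "kwargs": {"targets": [0,0,0,0,0,0,0,0,0,0,0,0,0,0,0,0,0,0]}}

```text
time: 3.08
position: [0.513, 0.2482, 0.0045]
tool_rot: [0.812, 0.583, -0.0, -0.0]
ft_force: [0.0, -0.4, 0.2]
grip_width: 0.0348
```

```bash
cat > plan.py <<'E'
import numpy as np, sys
# usage: plan.py x y z psi  tx ty tz tpsi   (m, deg)
a=list(map(float,sys.argv[1:])); c,t=np.array(a[:4]),np.array(a[4:8])
s,k=np.sin(np.radians(c[3])),np.cos(np.radians(c[3])); d=t-c
print("tool cm: %.2f %.2f %.2f turn %.1f"%(100*(-s*d[0]+k*d[1]),100*(k*d[0]+s*d[1]),-100*d[2],-d[3]))
E
cat > tiles.py <<'E'
import numpy as np
c=np.array([.5085,-.0646]);y=np.radians(-7.4)
for n,p in dict(BM=(40,0),FR=(-40,-80),FM=(-40,0),FL=(-40,80),BL=(40,80),BR=(40,-80)).items():
    p=np.array(p)/1000; print(n,(c+[np.cos(y)*p[0]-np.sin(y)*p[1],np.sin(y)*p[0]+np.cos(y)*p[1]]).round(4))
E
python3 tiles.py
python3 - <<'E'
from h import *
print(plane("top",[(150+296.5/4.2-.4,170+286.5/4.2-.4)],.023))
o=dict(position=np.load('pics/w2.npz')['pos'],tool_rot=np.load('pics/w2.npz')['q'])
print(plane("wrist",[(327.7,148.1)],.023,o))
print(plane("wrist",[(200+226/2.4,20+107/2.4),(200+104/2.4,20+349/2.4)],.012,o))
E
```

```text
BM [ 0.5482 -0.0698]
FR [ 0.4585 -0.1388]
FM [ 0.4688 -0.0594]
FL [0.4791 0.0199]
BL [0.5585 0.0096]
BR [ 0.5379 -0.1491]
[[0.51732231 0.3270015  0.023     ]]
[[0.51795436 0.32622084 0.023     ]]
[[0.5064952  0.42039387 0.012     ]
 [0.41835065 0.33315434 0.012     ]]
```

```bash
python3 plan.py .513 .248 .005 -18.6 .5482 -.0698 .105 -7.4
```

```text
tool cm: -29.00 13.47 -10.00 turn -11.2
```

Emit:
{"fn": "drive_tool", "kwargs": {"targets": [0,0,-2,0,0,0,0,0,-5,0,0,0,-1,0.5,-8,0,0,0,-4,1.9,-10,0,0,-2,-7.5,3.5,-10,0,0,-4,-11,5.1,-10,0,0,-6,-14.5,6.75,-10,0,0,-8,-18,8.4,-10,0,0,-10,-21.5,10,-10,0,0,-11.2,-25,11.6,-10,0,0,-11.2,-27.5,12.8,-10,0,0,-11.2,-29,13.47,-10,0,0,-11.2]}}

```text
time: 4.08
position: [0.5489, -0.0734, 0.1046]
tool_rot: [0.752, 0.659, 0.0, 0.001]
ft_force: [-0.2, 0.1, -0.3]
grip_width: 0.0345
```

Emit:
{"fn": "drive_tool", "kwargs": {"targets": [0,0,0,0,0,0,0,0,0,0,0,0,0,0,0,0,0,0,0,0,0,0,0,0]}}

```text
time: 4.42
position: [0.5475, -0.0683, 0.1044]
tool_rot: [0.751, 0.66, -0.0, -0.001]
ft_force: [-0.6, -0.2, -0.7]
grip_width: 0.0346
```

Run:
```python
from h import *
shot("wrist","w3");shot("top","t3");o,_,_=shot("side","s3");print(o)
a=cv2.imread('pics/w3.png');b=cv2.imread('pics/t3.png')
cv2.imwrite('pics/t3c.png',cv2.resize(b[170:310,340:520],None,fx=4,fy=4))
```

```text
{'time': 4.5167, 'q': array([-3.26485021e-01,  5.98548529e-01,  1.72002272e+00,  1.59974636e-04,
        8.23761742e-01, -1.99151377e-01]), 'joint_velocities': array([ 0.00025351,  0.00022599, -0.00446722, -0.00120121,  0.00026346,
       -0.00015399]), 'joint_torque': array([-2.15052688e-01, -4.12621379e+01, -1.17156664e+01,  4.17090906e-02,
        5.41990693e-02,  1.26466352e-03]), 'position': array([ 0.54773526, -0.06823598,  0.10449874]), 'tool_rot': array([ 7.50698851e-01,  6.60644454e-01, -1.33920015e-04, -3.50044735e-04]), 'ft_force': array([ 0.49881491, -0.29828821,  0.00111219]), 'moment': array([-0.1352135 ,  0.04205041, -0.0144309 ]), 'grip_width': 0.03507479116186713}
```

View pics/w3.png

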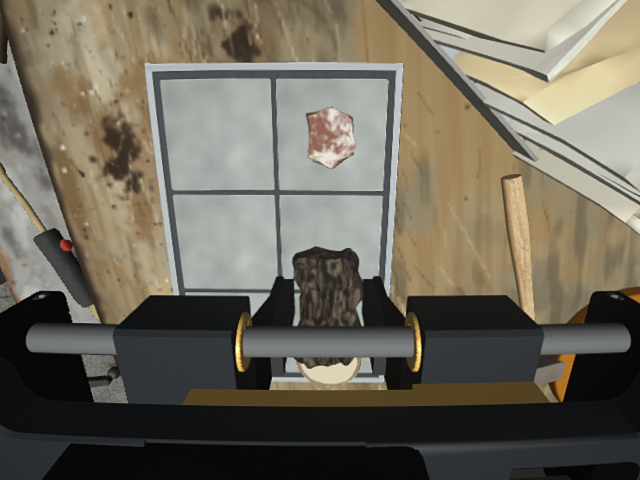

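View pics/s3.png

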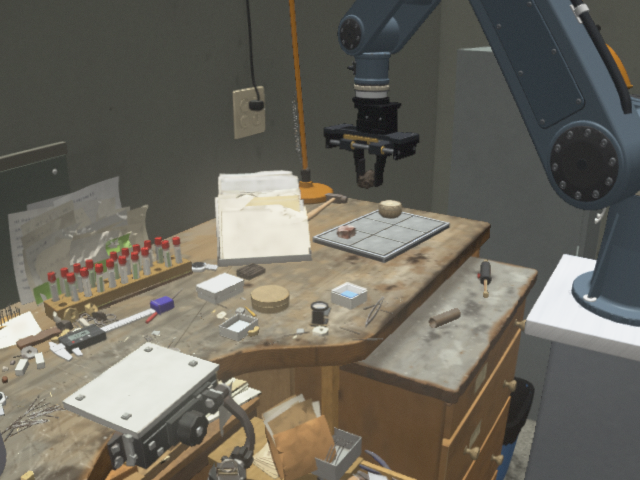

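Run:
```python
from h import *
n=np.load('pics/w3.npz');o=dict(position=n['pos'],tool_rot=n['q'])
P=plane("wrist",[(280,192),(147,64),(403,64),(274,76),(385,192),(172,191)],.012,o)[:,:2]; print(P.round(4))
y=np.radians(-7.4);c=np.array([.5085,-.0646]);R=np.array([[np.cos(y),-np.sin(y)],[np.sin(y),np.cos(y)]])
print((R@np.array([[0,40],[-89,129],[89,129]]).T/1000).T+c)
```

```text
[[ 0.5166 -0.0276]
 [ 0.4409  0.0712]
 [ 0.6125  0.0477]
 [ 0.5255  0.0511]
 [ 0.5932 -0.0374]
 [ 0.4369 -0.0163]]
[[ 0.51365182 -0.02493315]
 [ 0.4368559   0.07478839]
 [ 0.61337337  0.05186277]]
```

Emit:
{"fn": "drive_tool", "kwargs": {"targets": [-0.3,0.2,3,0,0,0,-0.3,0.2,5.5,0,0,0,-0.3,0.2,7.3,0,0,0,-0.3,0.2,8.3,0,0,0,-0.3,0.2,8.75,0,0,0,-0.3,0.2,8.75,0,0,0,-0.3,0.2,8.75,0,0,0,-0.3,0.2,8.75,0,0,0]}}

```text
time: 5.23
position: [0.5505, -0.0729, 0.0178]
tool_rot: [0.751, 0.66, 0.0, 0.001]
ft_force: [-0.3, 0.5, -1.1]
grip_width: 0.0344
```

Emit:
{"fn": "drive_tool", "kwargs": {"targets": [0,0,0,0,0,0,0,0,0,0,0,0,0,0,0,0,0,0,0,0,0,0,0,0], "grip": -1}}

```text
time: 5.57
position: [0.5499, -0.073, 0.0174]
tool_rot: [0.751, 0.66, 0.0, 0.0]
ft_force: [0.3, -0.1, 0.0]
grip_width: 0.0539
```

```bash
python3 plan.py .5499 -.073 .0174 -7.3 .5176 .3266 .1974 82.7
```

```text
tool cm: 39.23 -8.28 -18.00 turn -90.0
```

Emit:
{"fn": "drive_tool", "kwargs": {"targets": [0,0,-4,0,0,0,0,0,-8,0,0,0,3.9,-0.8,-10,0,0,-7,7.9,-1.7,-12,0,0,-14,11.8,-2.5,-14,0,0,-21,15.7,-3.3,-16,0,0,-28,19.6,-4.1,-18,0,0,-35,23.5,-5,-18,0,0,-42,27.4,-5.8,-18,0,0,-49,31.3,-6.6,-18,0,0,-56,35.3,-7.5,-18,0,0,-63,39.23,-8.28,-18,0,0,-70], "grip": -1}}

```text
time: 6.57
position: [0.5178, 0.3222, 0.1973]
tool_rot: [0.234, 0.972, -0.0, 0.0]
ft_force: [1.0, -0.3, 0.6]
grip_width: 0.0872
```

Emit:
{"fn": "drive_tool", "kwargs": {"targets": [0,0,0,0,0,-7,0,0,0,0,0,-14,0,0,0,0,0,-20,0,0,0,0,0,-20,0,0,0,0,0,-20,0,0,0,0,0,-20]}}

```text
time: 7.07
position: [0.5186, 0.32, 0.197]
tool_rot: [0.066, 0.998, -0.0, -0.0]
ft_force: [0.0, -0.2, -0.9]
grip_width: 0.0869
```

Run:
```python
from h import *
shot("top","t4");o,_,_=shot("wrist","w4");print(o['time'],o['position'],o['tool_rot'])
b=cv2.imread('pics/t4.png')
cv2.imwrite('pics/t4c.png',cv2.resize(b[180:295,350:500],None,fx=5,fy=5,interpolation=cv2.INTER_CUBIC))
```

```text
7.1167 [0.51870776 0.3199413  0.1970788 ] [ 6.58206173e-02  9.97831471e-01  1.23823376e-06 -4.93943387e-05]
```

View pics/w4.png

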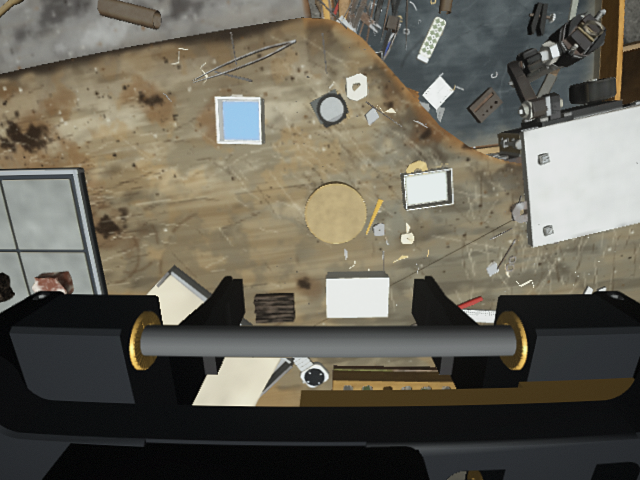

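View pics/t4c.png

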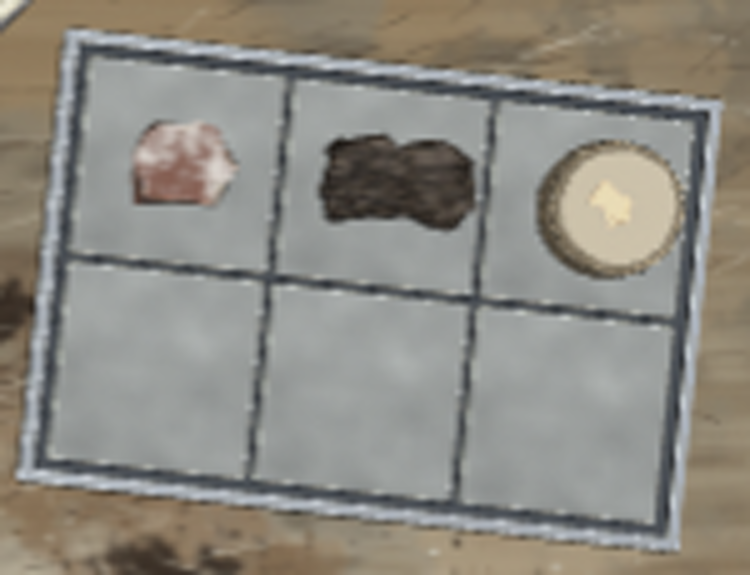

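Run:
```python
from h import *
n=np.load('pics/w4.npz');o=dict(position=n['pos'],tool_rot=n['q'])
g=cv2.cvtColor(n['p'],cv2.COLOR_RGB2GRAY)
x0,y0=290,165; roi=cv2.resize(g[y0:y0+95,x0:x0+92],None,fx=4,fy=4,interpolation=cv2.INTER_CUBIC)
c=cv2.HoughCircles(cv2.GaussianBlur(roi,(7,7),0),cv2.HOUGH_GRADIENT,1.5,50,param1=120,param2=30,minRadius=100,maxRadius=150)
print(c[0][:2]); u=c[0][0][:2]/4+[x0,y0]-.375; print(u)
print(plane("wrist",[u],.023,o))
cv2.imwrite('pics/tinroi.png',cv2.circle(cv2.cvtColor(roi,cv2.COLOR_GRAY2BGR),tuple(c[0][0][:2].astype(int)),int(c[0][0][2]),(0,0,255),1))
P=plane("wrist",[(235,101),(223,142),(262,142),(219,100),(263,98),(334,109),(428,188)],.016,o);print(P.round(4))
```

```text
[[182.25 192.75 120.1 ]]
[335.1875 212.8125]
[[0.51613631 0.32622115 0.023     ]]
[[0.3999 0.2473 0.016 ]
 [0.4347 0.2285 0.016 ]
 [0.4399 0.2656 0.016 ]
 [0.3969 0.2327 0.016 ]
 [0.401  0.2736 0.016 ]
 [0.4194 0.3375 0.016 ]
 [0.5047 0.4205 0.016 ]]
```

View pics/tinroi.png

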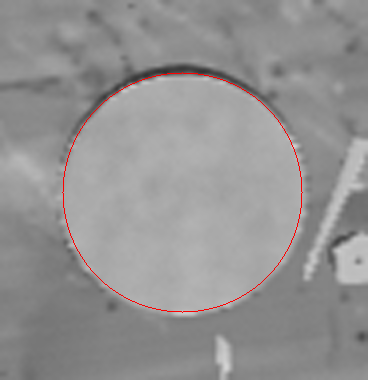

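Emit:
{"fn": "drive_tool", "kwargs": {"targets": [0.25,0.62,4,0,0,0,0.25,0.62,8,0,0,0,0.25,0.62,12,0,0,0,0.25,0.62,15.5,0,0,0,0.25,0.62,18,0,0,0,0.25,0.62,19.2,0,0,0,0.25,0.62,19.2,0,0,0,0.25,0.62,19.2,0,0,0]}}

```text
time: 7.83
position: [0.5176, 0.3267, 0.0053]
tool_rot: [0.065, 0.998, 0.0, 0.0]
ft_force: [0.4, -0.4, 1.0]
grip_width: 0.0873
```

Emit:
{"fn": "drive_tool", "kwargs": {"targets": [0,0,0,0,0,0,0,0,0,0,0,0,0,0,0,0,0,0,0,0,0,0,0,0,0,0,0,0,0,0,0,0,0,0,0,0,0,0,0,0,0,0,0,0,0,0,0,0], "grip": 1, "squeeze": 20}}

```text
time: 8.5
position: [0.5173, 0.3268, 0.0058]
tool_rot: [0.065, 0.998, 0.0, 0.0]
ft_force: [-0.9, -1.2, 5.5]
grip_width: 0.0594
```

```bash
python3 plan.py .5173 .3268 .0055 82.45 .4592 -.1397 .1055 82.6
```

```text
tool cm: -0.37 -47.01 -10.00 turn -0.1
```

Emit:
{"fn": "drive_tool", "kwargs": {"targets": [0,0,-2,0,0,0,0,0,-5,0,0,0,0,-1,-8,0,0,0,0,-3.5,-10,0,0,0,0,-7,-10,0,0,0,-0.1,-11,-10,0,0,0,-0.1,-15,-10,0,0,0,-0.1,-19,-10,0,0,0,-0.2,-23,-10,0,0,0,-0.2,-27,-10,0,0,0,-0.3,-31,-10,0,0,0,-0.3,-35,-10,0,0,0]}}

```text
time: 9.5
position: [0.4743, -0.0224, 0.1049]
tool_rot: [0.065, 0.998, 0.0, -0.0]
ft_force: [0.4, 0.1, -0.3]
grip_width: 0.0595
```

Emit:
{"fn": "drive_tool", "kwargs": {"targets": [0,-4,0,0,0,0,0,-7,0,0,0,0,0,-9.5,0,0,0,0,0,-11,0,0,0,0,0,-12,0,0,0,0,0,-12,0,0,0,0,0,-12,0,0,0,0,0,-12,0,0,0,0]}}

```text
time: 10.17
position: [0.459, -0.1385, 0.1049]
tool_rot: [0.064, 0.998, 0.0, -0.0]
ft_force: [0.6, 0.5, -1.1]
grip_width: 0.0595
```

Run:
```python
from h import *
shot("top","t5");o,_,_=shot("wrist","w5");print(o['time'],o['position'],o['tool_rot'])
```

```text
10.2167 [ 0.45906214 -0.13837317  0.10492785] [ 6.39113491e-02  9.97955428e-01  3.38020374e-04 -4.33662032e-04]
```

View pics/w5.png

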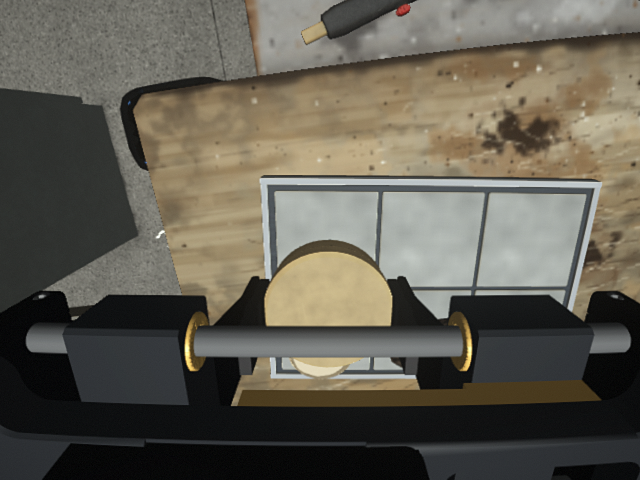

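Run:
```python
from h import *
n=np.load('pics/w5.npz');o=dict(position=n['pos'],tool_rot=n['q'])
P=plane("wrist",[(262,178),(600,182),(380,191),(487,191)],.012,o)[:,:2]; print(P.round(4))
y=np.radians(-7.4);c=np.array([.5092,-.0655]);R=np.array([[np.cos(y),-np.sin(y)],[np.sin(y),np.cos(y)]])
print((R@np.array([[-89,-129],[-89,129],[-80,-40],[-80,40]]).T/1000).T+c)
```

```text
[[ 0.4048 -0.181 ]
 [ 0.4384  0.0702]
 [ 0.4252 -0.0965]
 [ 0.435  -0.0173]]
[[ 0.40432663 -0.18196277]
 [ 0.4375559   0.07388839]
 [ 0.42471448 -0.0948632 ]
 [ 0.43501813 -0.01552951]]
```

Emit:
{"fn": "drive_tool", "kwargs": {"targets": [0,-0.16,3,0,0,0,0,-0.16,5.5,0,0,0,0,-0.16,7.3,0,0,0,0,-0.16,8.3,0,0,0,0,-0.16,8.7,0,0,0,0,-0.16,8.7,0,0,0,0,-0.16,8.7,0,0,0,0,-0.16,8.7,0,0,0]}}

```text
time: 10.93
position: [0.4598, -0.1413, 0.0186]
tool_rot: [0.064, 0.998, -0.0, 0.001]
ft_force: [-0.2, 0.5, -0.8]
grip_width: 0.0595
```

Emit:
{"fn": "drive_tool", "kwargs": {"targets": [0,0,0,0,0,0,0,0,0,0,0,0,0,0,0,0,0,0,0,0,0,0,0,0], "grip": -1}}

```text
time: 11.27
position: [0.4594, -0.1415, 0.0183]
tool_rot: [0.065, 0.998, -0.0, 0.0]
ft_force: [0.2, 0.5, -0.2]
grip_width: 0.0789
```

```bash
python3 plan.py .4594 -.1415 .0183 82.5 .506 .421 .1583 88.6
```

```text
tool cm: 2.72 56.38 -14.00 turn -6.1
```

Emit:
{"fn": "drive_tool", "kwargs": {"targets": [0,0,-4,0,0,0,0,0,-8,0,0,0,0,3,-10.5,0,0,0,0.2,7,-11.5,0,0,0,0.4,11,-12,0,0,0,0.6,15,-12.5,0,0,-1,0.8,19,-13,0,0,-2,1,23,-13.5,0,0,-3,1.2,27,-14,0,0,-4,1.5,31,-14,0,0,-5,1.7,35,-14,0,0,-6,1.9,39,-14,0,0,-6]}}

```text
time: 12.27
position: [0.4901, 0.2499, 0.1583]
tool_rot: [0.012, 1.0, -0.0, 0.0]
ft_force: [0.4, -0.0, 0.8]
grip_width: 0.087
```

Emit:
{"fn": "drive_tool", "kwargs": {"targets": [0,4,0,0,0,0,0,8,0,0,0,0,0,12,0,0,0,0,0,15,0,0,0,0,0,17,0,0,0,0,0,17.4,0,0,0,0,0,17.4,0,0,0,0,0,17.4,0,0,0,0]}}

```text
time: 12.93
position: [0.4944, 0.4208, 0.1576]
tool_rot: [0.012, 1.0, -0.001, -0.001]
ft_force: [-0.1, -0.1, 0.9]
grip_width: 0.0869
```

Run:
```python
from h import *
shot("top","t6");o,_,_=shot("wrist","w6");print(o['time'],o['position'],o['tool_rot'])
b=cv2.imread('pics/t6.png')
cv2.imwrite('pics/t6c.png',cv2.resize(b[180:295,350:500],None,fx=5,fy=5,interpolation=cv2.INTER_CUBIC))
```

```text
12.9833 [0.49451981 0.42033411 0.15775156] [ 1.26994561e-02  9.99918934e-01 -6.89663810e-04 -6.11569851e-04]
```

View pics/w6.png

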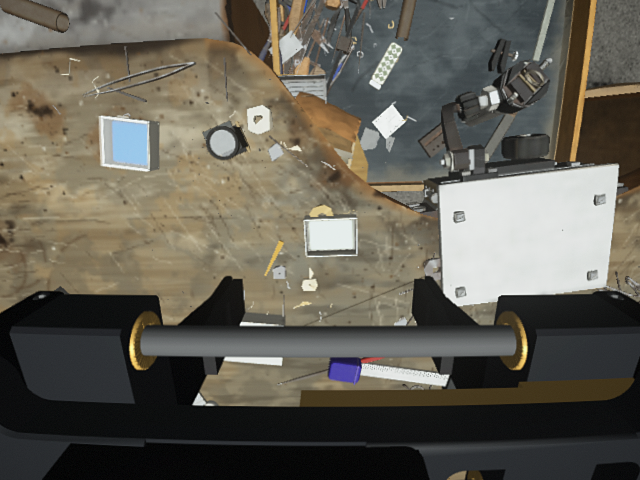

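View pics/t6c.png

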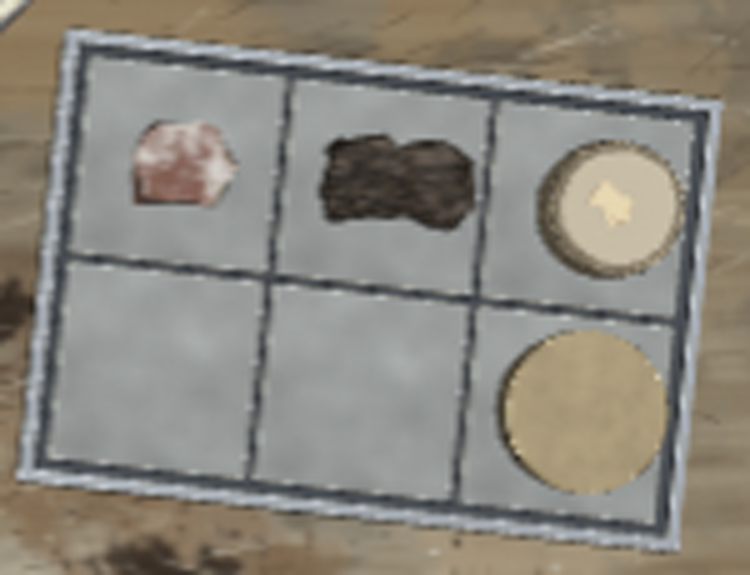

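Run:
```python
import cv2
b=cv2.imread('pics/w6.png')
cv2.imwrite('pics/w6c.png',cv2.resize(b[200:275,285:375],None,fx=8,fy=8,interpolation=cv2.INTER_CUBIC))
```

```text
(no output)
```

View pics/w6c.png

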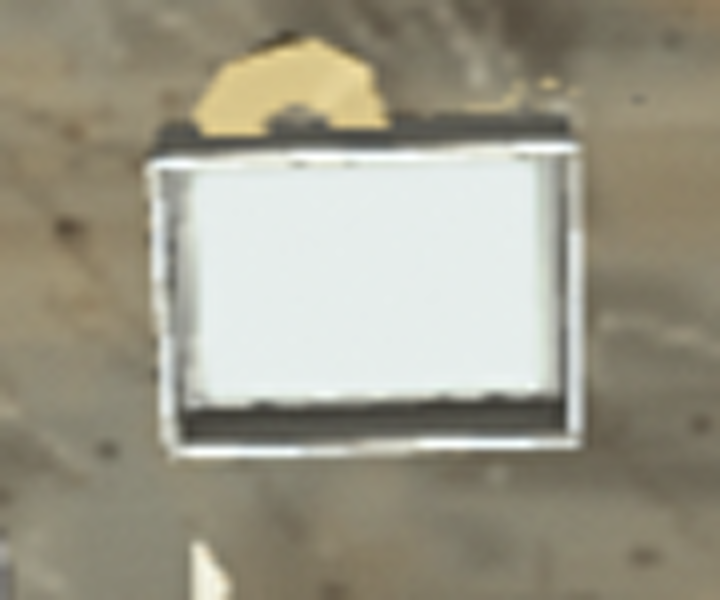

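Run:
```python
from h import *
n=np.load('pics/w6.npz');o=dict(position=n['pos'],tool_rot=n['q'])
P=plane("wrist",[(285+a/8-.44,200+b/8-.44) for a,b in [(148,158),(580,147),(580,443),(170,455)]],.016,o)[:,:2]; print(P.round(4),P.mean(0))
r=cv2.minAreaRect((P*1000).astype(np.float32));print(r)
q=robot.get_obs();print(q['position'],q['tool_rot'])
```

```text
[[0.4887 0.3968]
 [0.4886 0.4452]
 [0.5238 0.4452]
 [0.5242 0.3977]] [0.50631263 0.4212384 ]
((506.3738098144531, 421.0458679199219), (35.45845413208008, 48.3983268737793), 0.11701825261116028)
[0.49472103 0.42011594 0.15786063] [ 1.30141839e-02  9.99914978e-01 -5.98028158e-04 -5.57054708e-04]
```

Emit:
{"fn": "drive_tool", "kwargs": {"targets": [-1.16,0.14,3,0,0,0,-1.16,0.14,7,0,0,0,-1.16,0.14,10.5,0,0,0,-1.16,0.14,13.5,0,0,0,-1.16,0.14,15,0,0,0,-1.16,0.14,15.4,0,0,0,-1.16,0.14,15.4,0,0,0,-1.16,0.14,15.4,0,0,0,-1.16,0.14,15.4,0,0,0]}}

```text
time: 13.78
position: [0.5082, 0.4234, 0.006]
tool_rot: [0.013, 1.0, 0.001, 0.002]
ft_force: [0.8, -0.6, 0.3]
grip_width: 0.087
```

Emit:
{"fn": "drive_tool", "kwargs": {"targets": [0,0,0,0,0,0,0,0,0,0,0,0,0,0,0,0,0,0,0,0,0,0,0,0,0,0,0,0,0,0,0,0,0,0,0,0,0,0,0,0,0,0,0,0,0,0,0,0,0,0,0,0,0,0], "grip": 1, "squeeze": 7}}

```text
time: 14.53
position: [0.5064, 0.423, 0.004]
tool_rot: [0.012, 1.0, -0.0, -0.0]
ft_force: [0.5, 0.5, 0.9]
grip_width: 0.0489
```

Emit:
{"fn": "drive_tool", "kwargs": {"targets": [0,0,0,0,0,0,0,0,0,0,0,0,0,0,0,0,0,0]}}

```text
time: 14.78
position: [0.5065, 0.4229, 0.0041]
tool_rot: [0.012, 1.0, 0.0, -0.0]
ft_force: [-0.0, -0.0, 1.0]
grip_width: 0.0491
```

```bash
python3 plan.py .5064 .423 .004 88.5 .4798 .0187 .104 82.6
```

```text
tool cm: 1.60 -40.49 -10.00 turn 5.9
```

Emit:
{"fn": "drive_tool", "kwargs": {"targets": [0,0,-1.5,0,0,0,0,0,-4,0,0,0,0,-0.5,-7,0,0,0,0.1,-2,-9,0,0,0,0.2,-4.5,-10,0,0,1,0.3,-8,-10,0,0,2,0.5,-12,-10,0,0,3,0.6,-16,-10,0,0,4,0.8,-20,-10,0,0,5,1,-24,-10,0,0,5.9,1.1,-28,-10,0,0,5.9,1.3,-32,-10,0,0,5.9]}}

```text
time: 15.78
position: [0.4859, 0.1016, 0.1052]
tool_rot: [0.063, 0.998, -0.0, 0.001]
ft_force: [1.6, 0.1, -0.7]
grip_width: 0.0488
```

Emit:
{"fn": "drive_tool", "kwargs": {"targets": [0,-3.5,0,0,0,0,0,-6,0,0,0,0,0,-7.8,0,0,0,0,0,-8.6,0,0,0,0,0,-8.6,0,0,0,0,0,-8.6,0,0,0,0,0,-8.6,0,0,0,0]}}

```text
time: 16.37
position: [0.4749, 0.019, 0.1043]
tool_rot: [0.063, 0.998, 0.0, 0.0]
ft_force: [-0.1, -0.7, -0.7]
grip_width: 0.0491
```

Run:
```python
from h import *
o,_,_=shot("wrist","w7");o=robot.get_obs();print(o['time'],o['position'],o['tool_rot'],o['grip_width'])
```

```text
16.4167 [0.4748402  0.01916669 0.10425383] [6.29338261e-02 9.98017685e-01 6.81855336e-05 1.68266962e-04] 0.04904962678704189
```

View pics/w7.png

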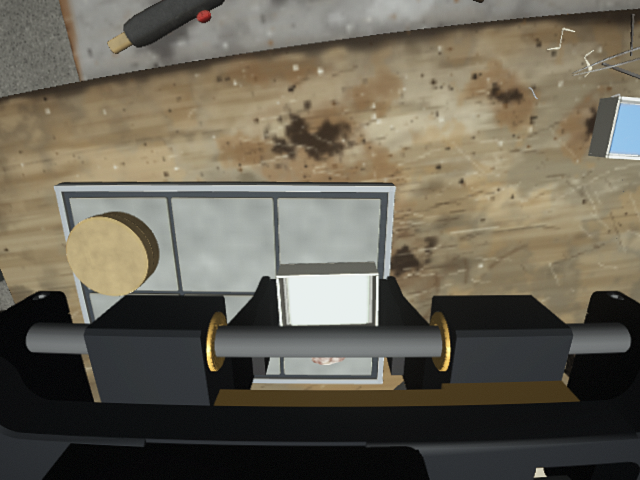

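Emit:
{"fn": "drive_tool", "kwargs": {"targets": [-0.5,0.05,3,0,0,0,-0.5,0.05,5.5,0,0,0,-0.5,0.05,7.3,0,0,0,-0.5,0.05,8.3,0,0,0,-0.5,0.05,8.75,0,0,0,-0.5,0.05,8.75,0,0,0,-0.5,0.05,8.75,0,0,0,-0.5,0.05,8.75,0,0,0,-0.5,0.05,8.75,0,0,0]}}

```text
time: 17.17
position: [0.4804, 0.0179, 0.0174]
tool_rot: [0.064, 0.998, -0.0, 0.001]
ft_force: [0.8, -0.6, 0.2]
grip_width: 0.0493
```

Emit:
{"fn": "drive_tool", "kwargs": {"targets": [0,0,0,0,0,0,0,0,0,0,0,0,0,0,0,0,0,0,0,0,0,0,0,0], "grip": -1}}

```text
time: 17.5
position: [0.4799, 0.0178, 0.0168]
tool_rot: [0.064, 0.998, -0.0, 0.0]
ft_force: [-0.2, 1.0, -0.2]
grip_width: 0.0679
```

```bash
python3 plan.py .4799 .0178 .0168 82.7 .435 .333 .1568 82.7
```

```text
tool cm: 8.46 30.69 -14.00 turn -0.0
```

Emit:
{"fn": "drive_tool", "kwargs": {"targets": [0,0,-4,0,0,0,0,0,-8,0,0,0,0.8,3,-10.5,0,0,0,1.8,6.5,-12,0,0,0,2.8,10,-13,0,0,0,3.9,14,-13.5,0,0,0,4.9,17.5,-14,0,0,0,5.9,21,-14,0,0,0,6.8,24.5,-14,0,0,0,7.6,27.5,-14,0,0,0,8.2,29.7,-14,0,0,0,8.46,30.69,-14,0,0,0]}}

```text
time: 18.5
position: [0.434, 0.3359, 0.1566]
tool_rot: [0.062, 0.998, 0.001, 0.0]
ft_force: [-0.0, -0.6, -0.8]
grip_width: 0.087
```

Emit:
{"fn": "drive_tool", "kwargs": {"targets": [0,0,0,0,0,0,0,0,0,0,0,0,0,0,0,0,0,0,0,0,0,0,0,0]}}

```text
time: 18.83
position: [0.4351, 0.3315, 0.1564]
tool_rot: [0.065, 0.998, -0.0, -0.0]
ft_force: [0.3, 1.4, -0.5]
grip_width: 0.0871
```

Run:
```python
from h import *
shot("top","t8");o,p,d=shot("wrist","w8");print(o['time'],o['position'],o['tool_rot'])
b=cv2.imread('pics/t8.png')
cv2.imwrite('pics/t8c.png',cv2.resize(b[180:295,350:500],None,fx=5,fy=5,interpolation=cv2.INTER_CUBIC))
```

```text
18.8833 [0.4351796  0.33161001 0.15650833] [ 6.47851760e-02  9.97899172e-01 -2.73792134e-04 -2.22421382e-04]
```

View pics/w8.png

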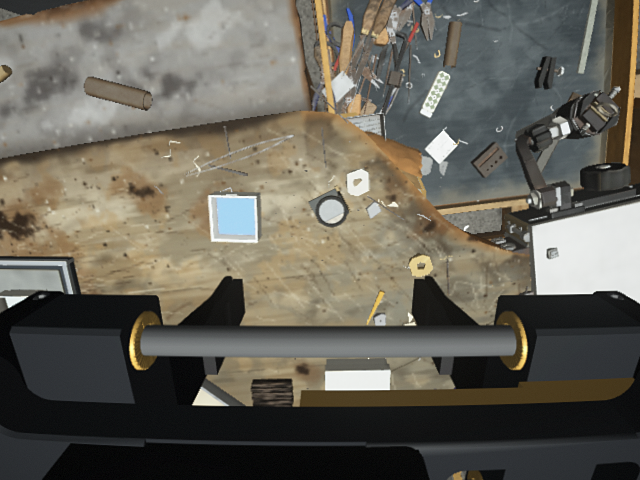

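View pics/t8c.png

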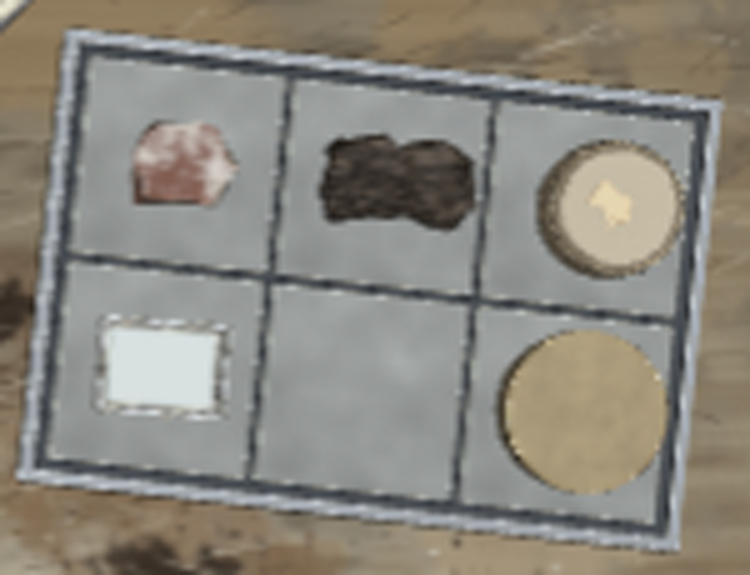

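Run:
```python
import cv2,numpy as np
b=cv2.imread('pics/w8.png')
cv2.imwrite('pics/w8c.png',cv2.resize(b[175:245,295:375],None,fx=9,fy=8.5,interpolation=cv2.INTER_CUBIC)) if 0 else cv2.imwrite('pics/w8c.png',cv2.resize(b[175:245,295:375],None,fx=8,fy=8,interpolation=cv2.INTER_CUBIC))
d=np.load('pics/w8.npz')['d']; print((d[188:234:3,304:356:4]*1000).round().astype(int))
s=cv2.imread('pics/s3.png');cv2.imwrite('pics/s3c.png',cv2.resize(s[280:340,280:380],None,fx=7,fy=7,interpolation=cv2.INTER_CUBIC))
```

```text
[[322 321 322 321 322 321 321 321 315 321 323 312 312]
 [323 322 322 322 322 323 301 300 316 322 322 313 315]
 [323 322 323 323 324 300 301 299 300 306 323 322 316]
 [324 325 325 324 301 293 292 291 291 296 323 323 324]
 [324 324 302 301 292 292 293 293 292 291 319 324 325]
 [326 325 303 303 291 295 294 295 295 293 292 325 326]
 [325 326 305 293 294 295 294 294 293 295 294 327 325]
 [328 326 304 294 295 296 295 294   0 295 295 321 327]
 [327 327 328 295 297 297 294 297 296 296 295 300 327]
 [329 328 329 295 298 297 298 296 298 295 295 330 327]
 [330 331 329 328 296 299 297 298 297 297 297 328 330]
 [331 331 331 331 297 298 298 299 298 297 332 331 329]
 [332 331 331 331 331 298 297 299 297 297 332 331 331]
 [332 333 331 331 332 333 332 333 333 332 332 332 332]
 [333 333 334 335 333 333 333 335 332 333 332 334 334]
 [335 334 334 333 335 333 334 334 334 334 335 335 335]]
```

View pics/w8c.png

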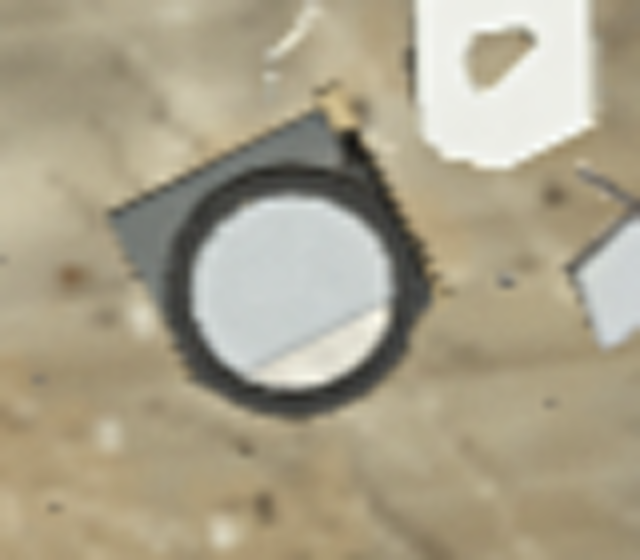

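View pics/s3c.png

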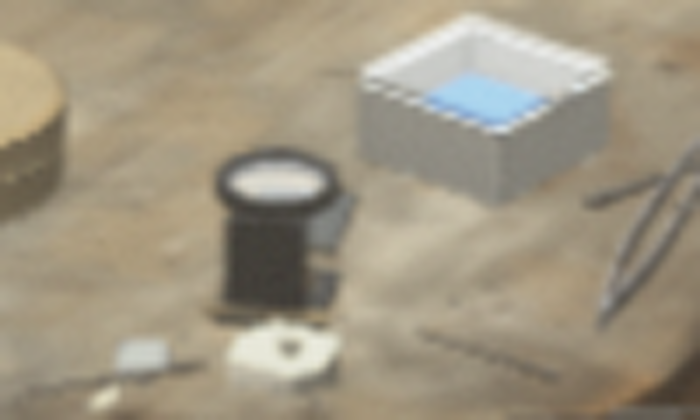

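Run:
```python
from h import *
n=np.load('pics/w8.npz');o=dict(position=n['pos'],tool_rot=n['q'])
f=lambda L:[(295+a/8-.44,175+b/8-.44) for a,b in L]
A=plane("wrist",f([(110,212),(325,100),(432,290)]),.021,o);B=plane("wrist",f([(293,290),(163,290),(423,290),(293,162),(293,418)]),.031,o)
print(A.round(4),B.round(4))
for i,j in((0,1),(1,2)): v=A[j]-A[i];print(np.degrees(np.arctan2(v[1],v[0])),np.linalg.norm(v))
# depth points cloud
us,vs=np.meshgrid(range(300,360),range(183,232)); d=n['d'][183:232,300:360]; 
p=und("wrist",np.c_[us.ravel(),vs.ravel()]); C,R=cam("wrist",o); W=C+(np.c_[p,np.ones(len(p))]*d.ravel()[:,None])@R.T
W=W[d.ravel()>0]; 
for lo,hi in((.012,.018),(.018,.026),(.026,.04)):
    q=W[(W[:,2]>lo)&(W[:,2]<hi)]; print(lo,len(q),np.percentile(q,[2,50,98],axis=0).round(4).tolist())
q=W[W[:,2]>.015][:,:2]*1000; print(cv2.minAreaRect(q.astype(np.float32)))
print(robot.get_obs()['position'],robot.get_obs()['tool_rot'])
```

```text
[[0.4102 0.3164 0.021 ]
 [0.4011 0.341  0.021 ]
 [0.4232 0.35   0.021 ]] [[0.419  0.3352 0.031 ]
 [0.4173 0.3216 0.031 ]
 [0.4208 0.3488 0.031 ]
 [0.4055 0.3369 0.031 ]
 [0.4329 0.3334 0.031 ]]
110.28605764050468 0.026161565844600575
22.167381386603093 0.023876566750461462
0.012 13 [[0.4071, 0.3421, 0.0124], [0.4104, 0.3451, 0.017], [0.4209, 0.3489, 0.0178]]
0.018 204 [[0.4032, 0.317, 0.0191], [0.4092, 0.327, 0.0206], [0.4232, 0.3484, 0.0256]]
0.026 798 [[0.4073, 0.3226, 0.0279], [0.4195, 0.3349, 0.0299], [0.4315, 0.3468, 0.0317]]
((419.11376953125, 333.59356689453125), (28.402677536010742, 28.211835861206055), 20.216121673583984)
[0.43519975 0.33177109 0.15655197] [ 6.47485825e-02  9.97901577e-01 -1.96428672e-04 -1.57129722e-04]
```

Run:
```python
from h import *
n=np.load('pics/w8.npz');o=dict(position=n['pos'],tool_rot=n['q'])
def cl(x0,x1,y0,y1):
    us,vs=np.meshgrid(range(x0,x1),range(y0,y1)); d=n['d'][y0:y1,x0:x1]
    p=und("wrist",np.c_[us.ravel(),vs.ravel()]); C,R=cam("wrist",o); W=C+(np.c_[p,np.ones(len(p))]*d.ravel()[:,None])@R.T
    return W[d.ravel()>0]
W=cl(340,400,165,225); q=W[W[:,2]>.003]; print(len(q),np.percentile(q,[2,50,98],axis=0).round(4))
d0=np.array([np.cos(np.radians(110)),np.sin(np.radians(110))]);e=q[:,:2]-[.419,.3338]
al=e@d0; pe=e@[d0[1],-d0[0]]
m=abs(pe)<.011; print("in sweep: along",np.percentile(al[m],[1,50,99]).round(3),"max z",np.percentile(q[m,2],[50,90,99]).round(4))
```

```text
703 [[0.3915 0.3423 0.0032]
 [0.4063 0.358  0.0064]
 [0.4291 0.3717 0.0311]]
in sweep: along [0.006 0.026 0.042] max z [0.0064 0.0304 0.0316]
```

Emit:
{"fn": "drive_tool", "kwargs": {"targets": [1.63,0,2,0,0,-7,1.63,0,4,0,0,-14,1.63,0,6,0,0,-21,1.63,0,8.5,0,0,-27.5,1.63,0,11,0,0,-27.5,1.63,0,13,0,0,-27.5,1.63,0,14.4,0,0,-27.5,1.63,0,14.4,0,0,-27.5,1.63,0,14.4,0,0,-27.5,1.63,0,14.4,0,0,-27.5]}}

```text
time: 19.77
position: [0.4195, 0.335, 0.0133]
tool_rot: [-0.175, 0.985, 0.0, 0.001]
ft_force: [-0.2, 0.6, 0.6]
grip_width: 0.0871
```

Run:
```python
from h import *
o,p,d=shot("wrist","w9");print(o['time'],o['position'],o['tool_rot'])
```

```text
19.7667 [0.41948135 0.33504271 0.01326707] [-1.74911615e-01  9.84583949e-01  1.61233901e-04  5.89924229e-04]
```

View pics/w9.png

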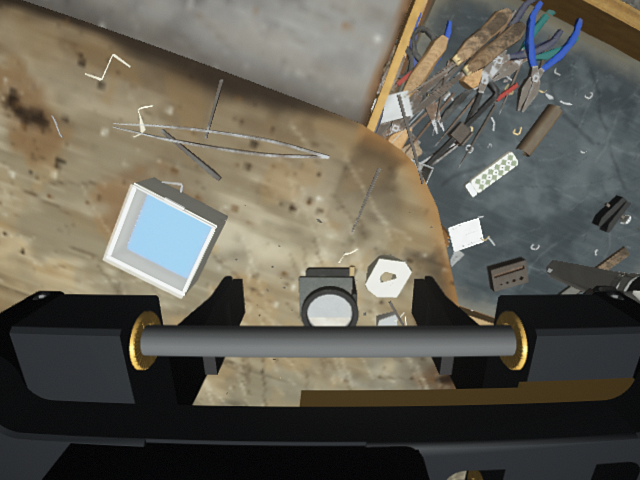

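Emit:
{"fn": "drive_tool", "kwargs": {"targets": [0,0,0,0,0,0,0,0,0,0,0,0,0,0,0,0,0,0,0,0,0,0,0,0,0,0,0,0,0,0,0,0,0,0,0,0,0,0,0,0,0,0,0,0,0,0,0,0,0,0,0,0,0,0,0,0,0,0,0,0,0,0,0,0,0,0,0,0,0,0,0,0], "grip": 1, "squeeze": 10}}

```text
time: 20.82
position: [0.4187, 0.3351, 0.0125]
tool_rot: [-0.175, 0.985, -0.0, -0.0]
ft_force: [0.5, 0.2, 0.2]
grip_width: 0.0277
```

```bash
python3 - <<'E'
from h import *
o,p,d=shot("wrist","w10");print(o['time'],o['position'],o['tool_rot'],o['grip_width'])
cv2.imwrite('pics/w10c.png',cv2.resize(p[220:340,240:420,::-1],None,fx=4,fy=4))
E
python3 plan.py .4187 .3338 .0125 110 .4695 -.0600 .1125 82.6; python3 plan.py .4187 .3338 .0125 110 .4695 -.0600 .1125 110
```

```text
20.8167 [0.41866207 0.33514598 0.01251966] [-1.75280944e-01  9.84518456e-01 -1.35104487e-05 -3.17272304e-05] 0.027677570981317363
tool cm: 8.70 -38.74 -10.00 turn 27.4
tool cm: 8.70 -38.74 -10.00 turn -0.0
```

View pics/w10c.png

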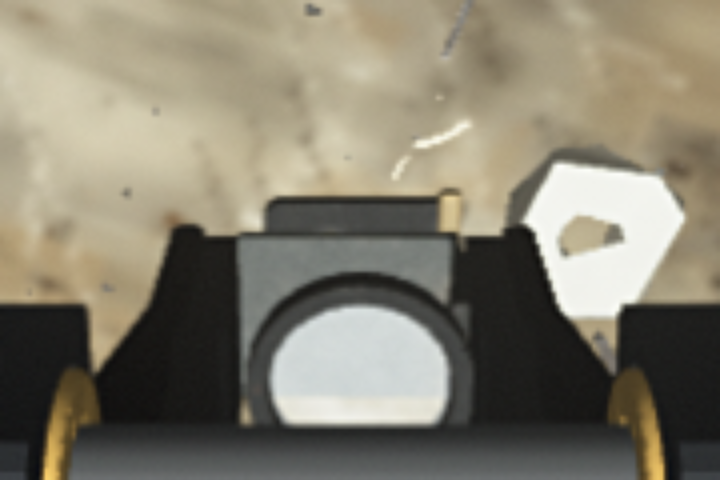

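Emit:
{"fn": "drive_tool", "kwargs": {"targets": [0,0,-1.5,0,0,0,0,0,-4,0,0,0,0.2,-0.8,-7,0,0,0,0.5,-2.4,-9,0,0,2,1.1,-5,-10,0,0,5,1.9,-8.5,-10,0,0,9,2.8,-12.3,-10,0,0,13,3.6,-16,-10,0,0,17,4.5,-19.8,-10,0,0,21,5.3,-23.5,-10,0,0,25,6.1,-27.3,-10,0,0,27.4,7,-31,-10,0,0,27.4]}}

```text
time: 21.87
position: [0.46, 0.0182, 0.1126]
tool_rot: [0.064, 0.998, -0.0, 0.0]
ft_force: [1.5, 0.2, -1.3]
grip_width: 0.0278
```

```bash
python3 - <<'E'
from h import *
o=robot.get_obs();print(o['time'],o['position'],o['tool_rot'],o['grip_width'])
E
python3 plan.py .4187 .3351 0 110 .4695 -.0603 0 110
```

```text
21.8667 [0.46001019 0.01817975 0.1125765 ] [ 6.36094902e-02  9.97974856e-01 -1.01425594e-05  1.40726939e-04] 0.027817597081421074
tool cm: 8.75 -38.89 -0.00 turn -0.0
```

Emit:
{"fn": "drive_tool", "kwargs": {"targets": [-0.8,-3,0,0,0,0,-1.4,-5.3,0,0,0,0,-1.9,-7,0,0,0,0,-2.08,-7.81,0,0,0,0,-2.08,-7.81,0,0,0,0,-2.08,-7.81,0,0,0,0,-2.08,-7.81,0,0,0,0,-2.08,-7.81,0,0,0,0]}}

```text
time: 22.53
position: [0.4702, -0.0586, 0.1125]
tool_rot: [0.062, 0.998, 0.0, -0.0]
ft_force: [-1.0, 0.1, -0.0]
grip_width: 0.0277
```

Run:
```python
from h import *
o,p,d=shot("wrist","w11");o=robot.get_obs();print(o['time'],o['position'],o['tool_rot'],o['grip_width'])
```

```text
22.5833 [ 0.47034326 -0.05872289  0.11252041] [ 6.19827651e-02  9.98077131e-01  1.86228948e-04 -3.77633346e-04] 0.028011316232380176
```

View pics/w11.png

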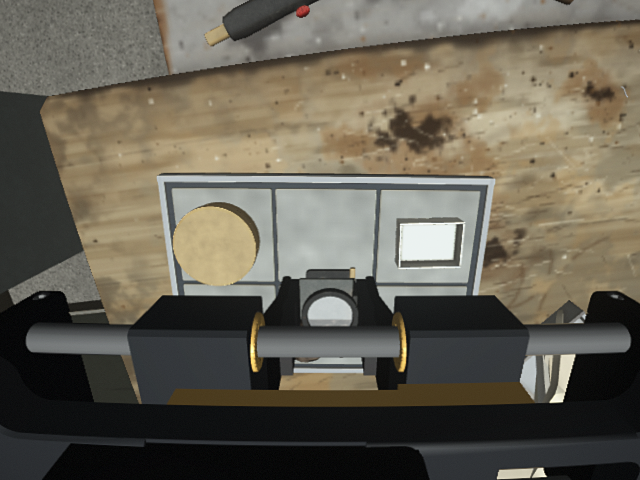

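Emit:
{"fn": "drive_tool", "kwargs": {"targets": [0.06,-0.16,3,0,0,0,0.06,-0.16,5.5,0,0,0,0.06,-0.16,7.3,0,0,0,0.06,-0.16,8.3,0,0,0,0.06,-0.16,8.75,0,0,0,0.06,-0.16,8.75,0,0,0,0.06,-0.16,8.75,0,0,0,0.06,-0.16,8.75,0,0,0,0.06,-0.16,8.75,0,0,0]}}

```text
time: 23.33
position: [0.4707, -0.0617, 0.0258]
tool_rot: [0.063, 0.998, -0.0, 0.001]
ft_force: [-0.6, -0.5, -1.0]
grip_width: 0.0277
```

Emit:
{"fn": "drive_tool", "kwargs": {"targets": [0,0,0,0,0,0,0,0,0,0,0,0,0,0,0,0,0,0,0,0,0,0,0,0,0,0,0,0,0,0], "grip": -0.15}}

```text
time: 23.75
position: [0.4701, -0.0616, 0.0252]
tool_rot: [0.063, 0.998, -0.0, 0.0]
ft_force: [0.4, 0.0, 0.1]
grip_width: 0.0481
```

```bash
python3 plan.py .4701 -.0616 .0252 82.7 .43 .25 .1552 80.9
```

```text
tool cm: 7.94 30.40 -13.00 turn 1.8
```

Emit:
{"fn": "drive_tool", "kwargs": {"targets": [0,0,-3,0,0,0,0,0,-7,0,0,0,0.6,2.4,-10,0,0,0,1.6,6,-11.5,0,0,0,2.5,9.7,-12.5,0,0,0,3.5,13.5,-13,0,0,1.8,4.5,17.2,-13,0,0,1.8,5.4,20.8,-13,0,0,1.8,6.4,24.4,-13,0,0,1.8,7.2,27.6,-13,0,0,1.8,7.7,29.6,-13,0,0,1.8,7.94,30.4,-13,0,0,1.8]}}

```text
time: 24.75
position: [0.4287, 0.2527, 0.1551]
tool_rot: [0.077, 0.997, 0.0, 0.0]
ft_force: [-0.4, -0.5, 0.3]
grip_width: 0.05
```

Emit:
{"fn": "drive_tool", "kwargs": {"targets": [0,0,0,0,0,0,0,0,0,0,0,0,0,0,0,0,0,0,0,0,0,0,0,0,0,0,0,0,0,0,0,0,0,0,0,0], "grip": -1}}

```text
time: 25.25
position: [0.4297, 0.249, 0.155]
tool_rot: [0.079, 0.997, -0.0, -0.0]
ft_force: [0.1, 0.1, -0.4]
grip_width: 0.0815
```

Run:
```python
from h import *
shot("top","t12");o,p,d=shot("wrist","w12");print(o['time'],o['position'],o['tool_rot'])
b=cv2.imread('pics/t12.png')
cv2.imwrite('pics/t12c.png',cv2.resize(b[180:295,350:500],None,fx=5,fy=5,interpolation=cv2.INTER_CUBIC))
cv2.imwrite('pics/w12c.png',cv2.resize(p[180:270,280:400,::-1],None,fx=6,fy=6,interpolation=cv2.INTER_CUBIC))
```

```text
25.3 [0.42966971 0.24921497 0.15505358] [ 7.92816049e-02  9.96852257e-01 -6.09290450e-05 -3.58314677e-05]
```

View pics/w12c.png

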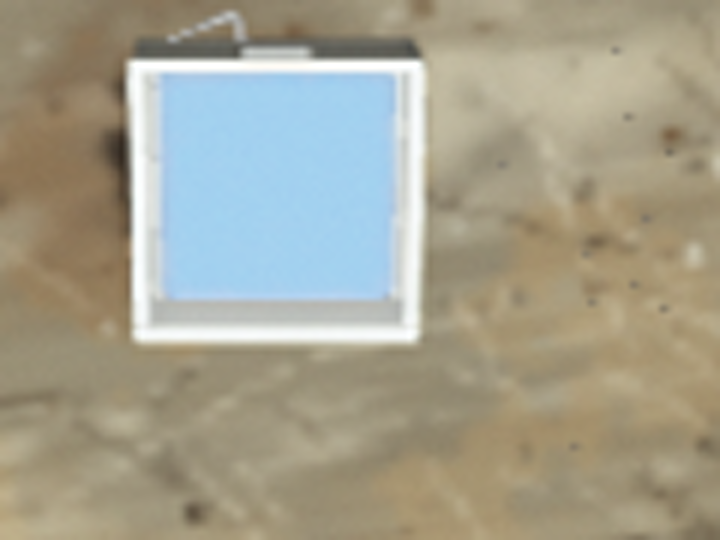

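View pics/t12c.png

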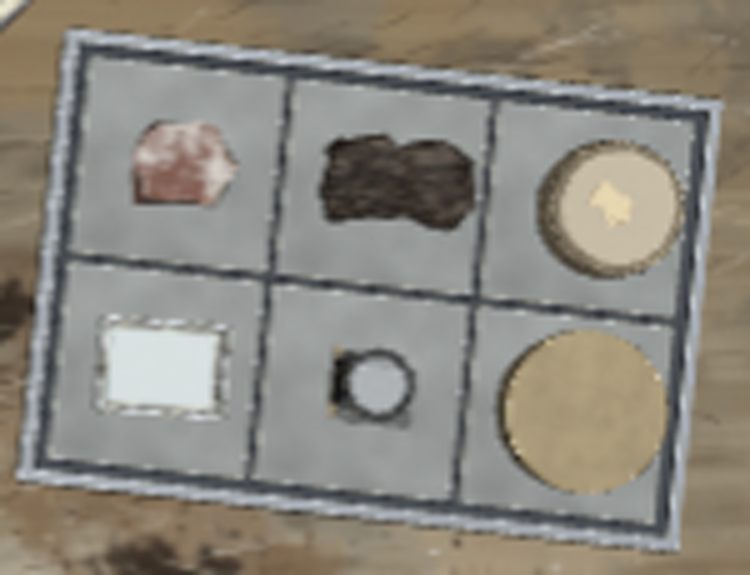

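Run:
```python
from h import *
n=np.load('pics/w12.npz');o=dict(position=n['pos'],tool_rot=n['q'])
P=plane("wrist",[(280+a/6-.42,180+b/6-.42) for a,b in [(126,60),(426,60),(420,343),(132,343)]],.022,o)[:,:2]; print(P.round(4),P.mean(0)); r=cv2.minAreaRect((P*1000).astype(np.float32));print(r)
q=robot.get_obs();print(q['position'],q['tool_rot'])
```

```text
[[0.3931 0.2303]
 [0.3998 0.2722]
 [0.4411 0.2655]
 [0.4345 0.2236]] [0.41710186 0.24788916]
((417.1065673828125, 247.8985595703125), (42.54580307006836, 41.92868423461914), 80.94393920898438)
[0.42962219 0.24939301 0.15505987] [ 7.91302291e-02  9.96864286e-01 -4.07839849e-05 -3.30110325e-05]
```

Emit:
{"fn": "drive_tool", "kwargs": {"targets": [1.21,-0.35,3,0,0,0,1.21,-0.35,7,0,0,0,1.21,-0.35,10.5,0,0,0,1.21,-0.35,13.3,0,0,0,1.21,-0.35,14.7,0,0,0,1.21,-0.35,15,0,0,0,1.21,-0.35,15,0,0,0,1.21,-0.35,15,0,0,0,1.21,-0.35,15,0,0,0]}}

```text
time: 26.1
position: [0.4179, 0.2487, 0.0062]
tool_rot: [0.079, 0.997, 0.0, 0.001]
ft_force: [-0.4, -0.4, -1.2]
grip_width: 0.0868
```

Emit:
{"fn": "drive_tool", "kwargs": {"targets": [0,0,0,0,0,0,0,0,0,0,0,0,0,0,0,0,0,0,0,0,0,0,0,0,0,0,0,0,0,0,0,0,0,0,0,0,0,0,0,0,0,0,0,0,0,0,0,0,0,0,0,0,0,0,0,0,0,0,0,0,0,0,0,0,0,0], "grip": 1, "squeeze": 10}}

```text
time: 27.02
position: [0.4169, 0.2484, 0.005]
tool_rot: [0.079, 0.997, -0.0, -0.0]
ft_force: [0.3, 0.1, 1.2]
grip_width: 0.0418
```

Run:
```python
from h import *
o,p,d=shot("wrist","w13");print(o['time'],o['position'],o['tool_rot'],o['grip_width'])
# tin from w11 (wrist frame) and top t12
n=np.load('pics/w11.npz');oo=dict(position=n['pos'],tool_rot=n['q'])
g=cv2.cvtColor(n['p'],cv2.COLOR_RGB2GRAY);x0,y0=165,190
roi=cv2.resize(g[y0:y0+105,x0:x0+110],None,fx=4,fy=4,interpolation=cv2.INTER_CUBIC)
c=cv2.HoughCircles(cv2.GaussianBlur(roi,(7,7),0),cv2.HOUGH_GRADIENT,1.5,50,param1=120,param2=30,minRadius=130,maxRadius=200)
print(c[0][:2]); u=c[0][0][:2]/4+[x0,y0]-.375; print(u,plane("wrist",[u],.035,oo))
cv2.imwrite('pics/tin2.png',cv2.circle(cv2.cvtColor(roi,cv2.COLOR_GRAY2BGR),tuple(c[0][0][:2].astype(int)),int(c[0][0][2]),(0,0,255),1))
print(plane("top",[(350+586.5/5-.5,180+412.5/5-.5)],.035))
```

```text
27.0167 [0.41689807 0.2484365  0.00501301] [ 7.85717238e-02  9.96908463e-01 -6.89325880e-06 -3.46752807e-05] 0.041785531727927205
[[215.25 210.75 162.55]
 [183.75 249.75 182.65]]
[218.4375 242.3125] [[ 0.45613189 -0.1380493   0.035     ]]
[[ 0.45950141 -0.13973689  0.035     ]]
```

View pics/w13.png

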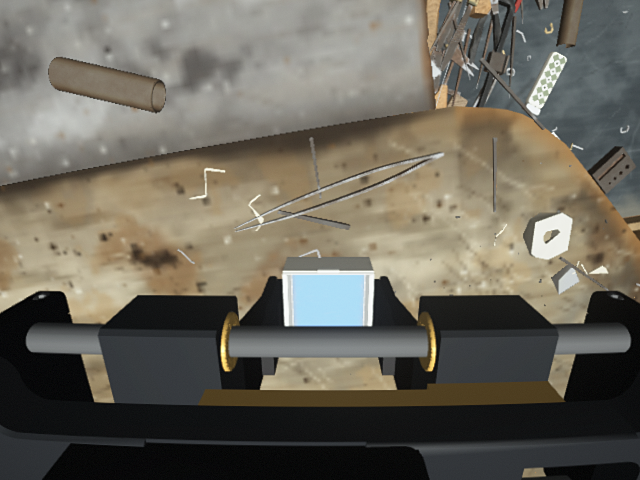

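View pics/tin2.png

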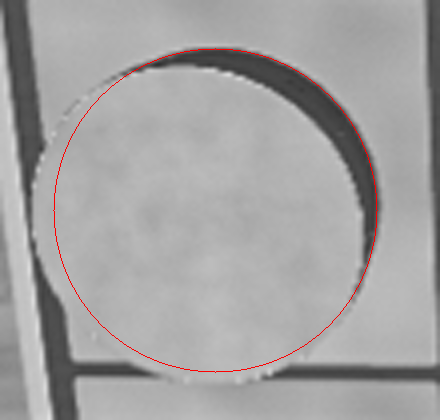

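```bash
python3 plan.py .4169 .2484 .005 80.95 .4593 -.1407 .105 82.6;python3 - <<'E'
from h import *
n=np.load('pics/w11.npz');oo=dict(position=n['pos'],tool_rot=n['q'])
print(plane("wrist",[(214.4,245.9)],.035,oo))
E
```

```text
tool cm: -10.31 -37.76 -10.00 turn -1.6
[[ 0.45845976 -0.14159248  0.035     ]]
```

Emit:
{"fn": "drive_tool", "kwargs": {"targets": [0,0,-1.5,0,0,0,0,0,-4,0,0,0,-0.2,-0.8,-7,0,0,0,-0.7,-2.5,-9,0,0,0,-1.4,-5,-10,0,0,0,-2.3,-8.5,-10,0,0,0,-3.4,-12.3,-10,0,0,0,-4.4,-16,-10,0,0,0,-5.4,-19.8,-10,0,0,-1.6,-6.4,-23.5,-10,0,0,-1.6,-7.4,-27,-10,0,0,-1.6,-8.3,-30.5,-10,0,0,-1.6]}}

```text
time: 28.07
position: [0.4509, -0.0678, 0.105]
tool_rot: [0.065, 0.998, 0.0, -0.0]
ft_force: [0.9, 0.6, -0.4]
grip_width: 0.0421
```

Emit:
{"fn": "drive_tool", "kwargs": {"targets": [-0.9,-3.2,0,0,0,0,-1.5,-5.4,0,0,0,0,-1.85,-6.8,0,0,0,0,-1.85,-7.25,0,0,0,0,-1.85,-7.25,0,0,0,0,-1.85,-7.25,0,0,0,0,-1.85,-7.25,0,0,0,0,-1.85,-7.25,0,0,0,0]}}

```text
time: 28.73
position: [0.4596, -0.1386, 0.105]
tool_rot: [0.064, 0.998, 0.0, -0.001]
ft_force: [0.2, 0.1, 0.2]
grip_width: 0.0419
```

Run:
```python
from h import *
o,p,d=shot("wrist","w14");o=robot.get_obs();print(o['time'],o['position'],o['tool_rot'],o['grip_width'])
```

```text
28.7833 [ 0.45977631 -0.13878235  0.10503135] [ 6.37852706e-02  9.97963566e-01  2.11402628e-04 -3.39030000e-04] 0.042007884601881054
```

View pics/w14.png

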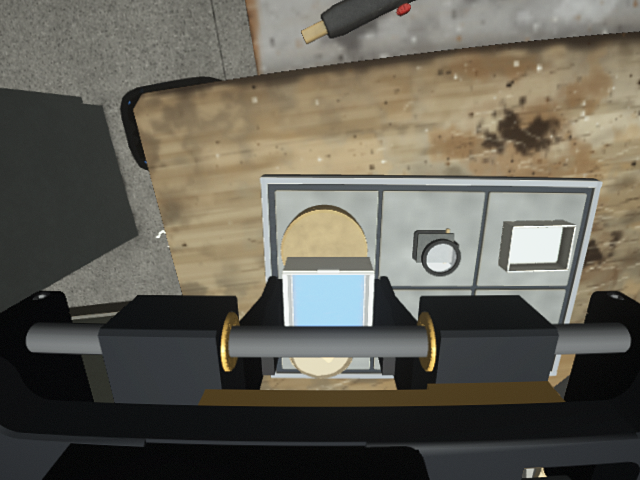

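Run:
```python
from h import *
n=np.load('pics/w14.npz');oo=dict(position=n['pos'],tool_rot=n['q'])
im=n['p'];hsv=cv2.cvtColor(im,cv2.COLOR_RGB2HSV)
m=cv2.inRange(hsv,(10,70,120),(30,255,255))[200:256,270:385]
k=max(cv2.findContours(m,cv2.RETR_EXTERNAL,cv2.CHAIN_APPROX_NONE)[0],key=cv2.contourArea).reshape(-1,2)+[270,200]
k=k[(k[:,1]<250)]; w=plane("wrist",k,.035,oo)[:,:2]
A=np.c_[2*w,np.ones(len(w))];s=np.linalg.lstsq(A,(w**2).sum(1),rcond=None)[0];print(s[:2],np.sqrt(s[2]+s[0]**2+s[1]**2),k.min(0),k.max(0))
```

```text
[ 0.4585541  -0.14263386] 0.029911516687238758 [281 209] [366 249]
```

Emit:
{"fn": "drive_tool", "kwargs": {"targets": [0.03,-0.05,2,0,0,0,0.03,-0.05,4,0,0,0,0.03,-0.05,5.4,0,0,0,0.03,-0.05,6.1,0,0,0,0.03,-0.05,6.45,0,0,0,0.03,-0.05,6.45,0,0,0,0.03,-0.05,6.45,0,0,0,0.03,-0.05,6.45,0,0,0,0.03,-0.05,6.45,0,0,0]}}

```text
time: 29.53
position: [0.4602, -0.1407, 0.0411]
tool_rot: [0.065, 0.998, -0.0, 0.001]
ft_force: [0.1, 0.1, 0.1]
grip_width: 0.0419
```

Position is (0.4602, −0.1407); I nudge 1 mm toward the robot, settle the last half millimetre, and release.

Emit:
{"fn": "drive_tool", "kwargs": {"targets": [0.06,0,0.04,0,0,0,0.06,0,0.04,0,0,0,0.06,0,0.04,0,0,0,0.06,0,0.04,0,0,0]}}

```text
time: 29.87
position: [0.4592, -0.1405, 0.0402]
tool_rot: [0.065, 0.998, -0.0, 0.0]
ft_force: [0.3, -0.4, -0.7]
grip_width: 0.0421
```

Emit:
{"fn": "drive_tool", "kwargs": {"targets": [0,0,0,0,0,0,0,0,0,0,0,0,0,0,0,0,0,0,0,0,0,0,0,0,0,0,0,0,0,0], "grip": -0.6}}

```text
time: 30.28
position: [0.4592, -0.1405, 0.0402]
tool_rot: [0.065, 0.998, -0.0, 0.0]
ft_force: [0.2, -1.3, 0.0]
grip_width: 0.0658
```

Emit:
{"fn": "drive_tool", "kwargs": {"targets": [0,0,-2,0,0,0,0,0,-5,0,0,0,0,0,-9,0,0,0,0,0,-13,0,0,0,0,4,-15,0,0,0,0,8,-16,0,0,0,0,12,-16,0,0,0,0,16,-16,0,0,0,0,20,-16,0,0,0,0,24,-16,0,0,0,0,28,-16,0,0,0,0,28,-16,0,0,0]}}

```text
time: 31.28
position: [0.4954, 0.1436, 0.2004]
tool_rot: [0.061, 0.998, 0.002, 0.001]
ft_force: [0.3, -0.7, -0.0]
grip_width: 0.0694
```

Run:
```python
from h import *
o,b,_=shot("top","t15");shot("side","s15");print(o['time'],o['position'])
cv2.imwrite('pics/t15c.png',cv2.resize(b[180:295,350:500,::-1],None,fx=5,fy=5,interpolation=cv2.INTER_CUBIC))
s=cv2.imread('pics/s15.png');cv2.imwrite('pics/s15c.png',cv2.resize(s[180:275,300:460],None,fx=5,fy=5,interpolation=cv2.INTER_CUBIC))
```

```text
31.2833 [0.49541181 0.14355299 0.20035346]
```

View pics/t15c.png

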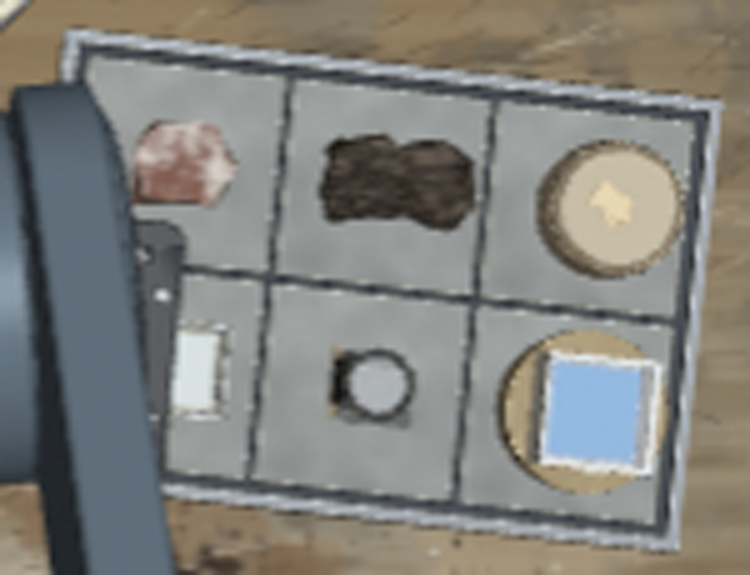

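View pics/s15c.png

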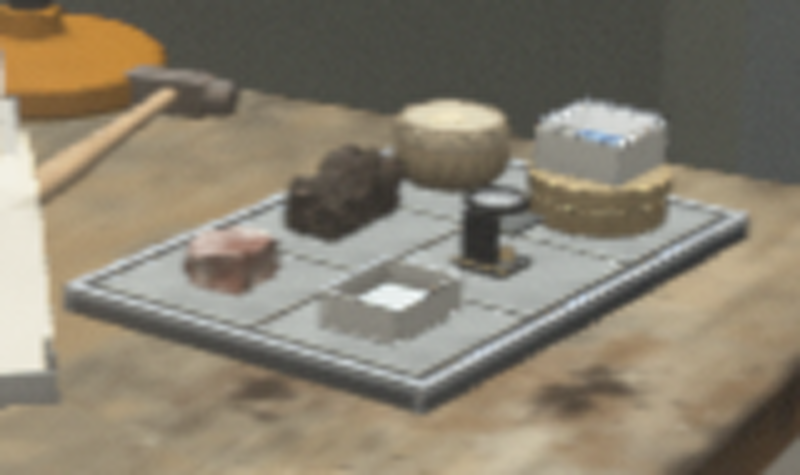

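View pics/t15.png

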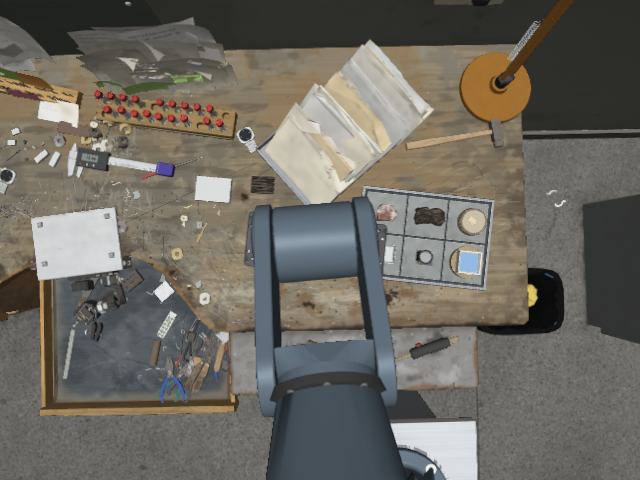

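Run:
```python
from h import *
o=robot.get_obs();print(o['time'],o['joint_velocities'].round(3)); print(robot.hand_in())
```

```text
31.3833 [-0.057 -0.004  0.016 -0.01   0.001 -0.002]
the job is handed in; nothing more can be done
None
```

The board is laid out as asked and the job was handed in at 31.4 s of the 128 s allowed. `hand_in()` reports no verdict.

Placed in this order:
- **Charcoal lump:** back-middle tile, between the flux pot and the shard.
- **Brass tin:** in front of the flux pot.
- **Open card box:** in front of the shard, open side up.
- **Loupe:** standing between the tin and the card box.
- **Stone box:** on top of the tin.

**Last checks:** I checked by eye in the top and side pictures.
- Everything stood upright. The tin, card box and loupe looked within about 3 mm of their tile centres, and the stone box within about 1 mm of the tin's centre.
- The lump looked about 2–3 mm off centre, towards the back right.
- The flux pot, shard, closed box and ridged charcoal looked unmoved, but I did not re-measure them.
- The arm partly hid the card box and shard in the last top picture. The card box was about 2 mm off in an earlier clear view, and the side picture shows it still in place.

**Disagreement:** the top and wrist cameras put the board about 2–3 mm apart, so I used a position in between.

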